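Guard down, mortar prism held to fence and table for the saw

TASK

Lower the saw's clear blade guard gently, without slamming it, until it rests on its stop, and lay the long mortar prism on the saw table so that its left end butts against the stop block and its long side lies flat against the front of the fence, ready for its right end to be cut off. Finish while holding it there, with one firm diagonal push that presses it down on the table and back against the fence at the same time: do not let go, keep pushing to the end. Leave the other loose things where they are.

Things in the scene. Friction and masses are not known exactly. Their poses are not given: they have to be found in the camera images.
- prism_center (a point): centre of the mortar prism, the workpiece: plain grey bar 160 x 40 x 40 mm, 0.5 to 0.65 kg, the one full-length bar on the saw table. Its x runs along the length, z up. Starts flat on the table, askew to the fence by up to 35 degrees, on the robot's side of it. The ends are alike. Friction about 0.35 on the wet table. Pushed at 45 degrees on its near upper edge it bears on fence and table.
- saw_table: steel table of the bench saw, a flat plate 410 mm (its x, away from the robot) by 392 mm (its y, to the left), 110 mm above the bench. Origin in the middle of its top face, z up. The saw is fixed but stands differently each time, turned by up to 6 degrees; table, fence and stop block share the same axes.
- fence: aluminium fence, fixed, 30 mm high, 14 mm thick, along its y (left) across the table: y -0.180 to -0.068 and -0.035 to 0.187, the saw kerf between. Origin at the foot of the face towards the robot, x away from the robot; prism home: centre at x = -0.020, z = 0.020 here. The thin blade stands beyond it, y = -0.05, x 0.03 to 0.17, 45 mm high.
- stop_block: length stop, fixed, an aluminium block hooked over the fence on the left, reaching 65 mm in front of the fence (x), 24 mm wide (y), 42 mm high; its place along the fence varies. Origin at the foot of its right face, in the corner with fence face and table; axes as the fence's. It fills y 0 to 0.024. Prism home: its left end on this face, centre at x = -0.020, y = -0.080, z = 0.020 here.
- guard (a joint): angle of the clear blade guard about its hinge, rad: 0 = lowered, resting on its stop, which takes any further push; larger = raised (it starts at 0.55 to 0.9). A stiff hinge keeps it where it is left; 1 to 2 N down on its handle lowers it.
- guard_handle (a point): middle of the guard's handle, a black round bar 14 mm thick, 70 mm long along the saw's y, above the nose of the guard (14 mm gap under it); it can be pushed down from above. 163 mm from the hinge axis. Guard lowered: 81 mm above the saw table, 33 mm beyond the fence's working face.
- guard_hinge (a point): middle of the guard's hinge axis, which runs along the saw's y at the back of the saw, 62 mm above the saw table, 195 mm beyond the fence's working face. The guard is 52 mm wide (y) and reaches 184 mm from the hinge towards the robot.
- slice_center (a point): bystander: centre of a cut slice of mortar, 25 x 40 x 40 mm, on the right front of the saw table
- spanner: bystander: steel spanner 140 mm long on the left front of the saw table; origin at its middle, underside, x along it
- half_prism_center (a point): bystander: centre of a half prism of mortar, 85 x 40 x 40 mm, on the bench left of the saw
- brush: bystander: hand brush 200 mm long on the bench right of the saw; origin at its middle, underside
- flask: bystander: conical glass flask, 84 mm across and 136 mm high, stoppered, on the bench left of the saw; origin under its middle
- jar: bystander: white plastic jar, 68 mm across and 85 mm high, on the bench right of the saw; origin under its middle
- reagent: bystander: glass bottle, 76 mm across and 170 mm high, on the bench right of the saw; origin under its middle
Not all that is in view belongs to the job. What is shaped like the part that bears prism_center but brown or orange is not meant.

How it is judged:
By the outcome, as a careful person would: the job done as asked, in the order asked, and still so for the second after the job is handed in, while the arm keeps its last pose, push and grip.
It also fails if it takes over 61 s, if anything falls off the work surface, if the arm or the gripper's body presses on something with over 40 N, if the wrist force passes 120 N, or if a joint passes its speed limit or range.

ROBOT

A 6-joint arm with a two-finger parallel gripper is mounted at the origin on the work surface. World frame = base frame: x ahead of the robot, y to its left, z up, the work surface at z = 0. Lengths are in m, angles in rad, forces in N, time in s.
With the tool pointing down it reaches from about 0.375 to 0.9 m from the base axis. Payload 3.1 kg.
Tool frame: the origin (TCP) lies at the very end of the fingers, on their centre line; the grasp point (between the pads) lies 19 mm behind it (manip.pinch_z is the distance from the TCP to the grasp point, in m); z points along the fingers, y is the line along which they close (so a half turn about z gives the same grasp; the last joint's range is limited). The gripper opens to 85 mm and grips with 20 to 120 N. Pads are 22 mm wide; open, the fingers measure 114 mm over their backs; the gripper's body (76 mm by 85 mm) begins 54 mm behind the grasp point. The pads swing forward as they close: fully open they stand 13 mm farther back than shut.
Start: joints at [0.983, 0.527, 1.433, -0, 1.181, -0.178], TCP at [0.249, 0.573, 0.206] pointing down, gripper open.
Joint ranges: [-3.08, 3.08], [-0.75, 2.2], [0.22, 2.44], [-1.43, 4.57], [0, 2.65], [-2.85, 2.85]. Speed limits (rad/s): [2.79, 2.79, 3.14, 3.14, 3.14, 3.14].

INTERFACE

Orientations are given as a unit quaternion [x, y, z, w].
In Python, from station import manip gives the robot as it stands.
- The arm moves only by the tool servo_tool, never from a script. Its argument "commands" is one flat list of numbers, 7 for each row, row after row: the shift along the tool's x, y, z each as a share of 500 mm, from -1 to 1, then the turn, a rotation vector about the tool's x, y, z each as a share of 360 degrees, from -1 to 1, then the opening, from -1 (shut) to 1 (fully open). In form: [dx, dy, dz, rx, ry, rz, claw, dx, dy, dz, rx, ry, rz, claw, ...]. A call has 1 to 12 rows; each row shifts and turns the commanded pose from where the row before left it, along the tool's axes as they then stand; what a row does not reach is not made up. A row lasts 1/12 s, in which the tool goes at most 41.7 mm and 7.16 degrees, less where a joint would pass 70% of its speed; a pose out of reach is approached as far as the arm can. A call with a number of a shift or a turn outside -1 to 1 is refused whole. A call with a gripper value outside its range is refused whole. The fingers move at their own pace and stop on an object; "force" is the grip in N (left out, the last holds). Time passes only in rows, so rows that do not move let the fingers close. It gives the time, the measured TCP pose, the force, the opening and the grip force at its end, in the units of the state.
- manip.sense(): the state, without advancing time (a new reading comes with each control period).
- manip.snapshot(name): name is "side" or "top" or "wrist"; returns a dict with "img" (384x512x3 uint8, red, green, blue), "mtx" (3x3 intrinsics, pixels), "world_to_cam" (4x4, takes a point from world to camera coordinates). Camera axes: x right, y up, looking along -z (the intrinsics and any distortion apply to the point x, -y, -z); pixel columns grow to the right and rows downward; lengths in m; the calibration is good to about 2 mm. A picture is of the moment at which its call begins. There is no depth.
- manip.sign_off(): hands the job in; it is judged then, once.
Trained networks look in a picture, given as the dict that the camera call returned (one of the last four; its "shot" number tells which), for a name from the list of things; names that differ only in an ending like _2 or _b are one class to them, and where a whole thing is asked for, a point or a joint stands for the part that bears it (a point fixed in the world has none). Each returns a list of dicts, best first, with "conf" (0 to 1); they miss things now and then, are a little off and sometimes report something else, mostly with a low value. They report only what shows in the picture. A call takes as long as a camera call. They do not tell look-alikes from the thing itself.
- manip.look_for(picture, query): "box" ([left, top, width, height] in pixels, round what is visible of it).
- manip.silhouettes(picture, query): "pixels" (384x512 bool, what is visible of it) and "box" ([left, top, width, height] in pixels, round what is visible of it).
The state is a dict: "t": time; "q": joint angles; "qd": joint speeds; "tau": joint torques, N m; "tcp_pos": TCP position; "tool_rot": TCP orientation; "force": force on the tool from outside, world axes, zero at the start; "ft_torque": the same for the moment, N m; "finger_gap": opening from 0.0 (shut) to 1.0 (fully open); "gripper_force": force on a finger pad.
Only numpy, scipy, OpenCV 4.12 (cv2) and the standard library are available. Lean on these libraries where they do the work, as an engineer would, in place of code of your own. Each camera call takes 0.05 s, during which the arm holds its last target. There are 200 camera calls.

## Working session

There is one attempt and no reset: what is moved stays moved. The work goes in short steps, Python scripts to look and compute and a tool call to move; the robot and the scene stay as the last step left them, time stands still between calls to the robot, and variables do not carry over. Pictures are saved under pics/ and viewed, at most 10 in all, crops included, and the job is handed in when it is done.

Besides the shell and the picture viewer there is one more tool, called after "Request:" by a JSON object that holds its "op" and its "data", one argument or row to a line. servo_tool: Moves the arm, as the interface text tells. Its arguments: {"type":"object","properties":{"commands":{"type":"array"},"force":{"type":"number"}},"required":["commands"]}

```bash
ls; mkdir -p pics; cat > h.py <<'E'
import numpy as np, cv2
from station import manip
from scipy.spatial.transform import Rotation as R
def snap(n,save=None):
    p=manip.snapshot(n)
    if save: cv2.imwrite('pics/'+save,cv2.cvtColor(p['img'],cv2.COLOR_RGB2BGR))
    return p
def ray(p,uv):
    M=np.array(p['world_to_cam']);K=np.array(p['mtx'])
    d=np.linalg.inv(K)@np.array([uv[0],uv[1],1.]);d=np.array([d[0],-d[1],-d[2]])
    Rm=M[:3,:3];return -Rm.T@M[:3,3],Rm.T@d
def atz(p,uv,z):
    o,d=ray(p,uv);return o+d*(z-o[2])/d[2]
def proj(p,X):
    M=np.array(p['world_to_cam']);K=np.array(p['mtx']);X=np.atleast_2d(X)
    c=X@M[:3,:3].T+M[:3,3];c=c*[1,-1,-1];u=c@K.T;return u[:,:2]/u[:,2:]
E
python3 - <<'E'
from h import *
for n in ['top','side']:
    p=snap(n,n+'.png'); print(n,{k:(v if k!='img' else 0) for k,v in p.items()})
    for q in ['prism_center','saw_table','fence','stop_block','guard','guard_handle','slice_center','spanner']:
        r=manip.look_for(p,q); print(q,[(np.round(x['box']).tolist(),round(x['conf'],2)) for x in r[:3]])
print(manip.sense())
E
```

```text
pics
top {'img': 0, 'mtx': array([[448.38740502,   0.        , 261.66195931],
       [  0.        , 448.38740502, 191.84454674],
       [  0.        ,   0.        ,   1.        ]]), 'world_to_cam': array([[-0.01319505, -0.99976795,  0.01702768, -0.01300251],
       [ 0.99389422, -0.01124809,  0.10976226, -0.53232067],
       [-0.10954527,  0.01837203,  0.99381201, -1.44146308],
       [ 0.        ,  0.        ,  0.        ,  1.        ]]), 'shot': 1}
prism_center [([161.0, 266.0, 20.0, 51.0], 0.97), ([318.0, 231.0, 48.0, 36.0], 0.9), ([216.0, 203.0, 53.0, 34.0], 0.8)]
saw_table [([173.0, 113.0, 132.0, 135.0], 0.72)]
fence [([176.0, 164.0, 124.0, 16.0], 0.79)]
stop_block [([198.0, 169.0, 10.0, 34.0], 0.79)]
guard [([239.0, 112.0, 38.0, 51.0], 0.64)]
guard_handle [([240.0, 113.0, 30.0, 48.0], 0.72)]
slice_center [([240.0, 115.0, 31.0, 49.0], 0.47)]
spanner [([178.0, 193.0, 15.0, 45.0], 0.62)]
side {'img': 0, 'mtx': array([[361.46098983,   0.        , 254.96870835],
       [  0.        , 361.46098983, 184.67510995],
       [  0.        ,   0.        ,   1.        ]]), 'world_to_cam': ar
[... 643 characters left out ...]
155.0, 34.0, 18.0], 0.52)]
{'t': 0.9, 'q': array([ 9.82488876e-01,  5.27476912e-01,  1.43270024e+00, -1.21095647e-05,
        1.18140366e+00, -1.78511121e-01]), 'qd': array([ 0.00072407,  0.00010366, -0.00035704,  0.00145898,  0.00110775,
        0.0007126 ]), 'tau': array([-4.15471350e-04, -4.42303061e+01, -1.78418541e+01, -2.03070513e-04,
        7.72404928e-04,  3.91310024e-06]), 'tcp_pos': array([0.24898371, 0.57323914, 0.20612452]), 'tool_rot': array([2.03465205e-01, 9.79082177e-01, 3.39726038e-06, 7.41043269e-06]), 'force': array([-1.08652378,  1.07999057,  0.50872812]), 'ft_torque': array([-0.0052678 ,  0.04995494, -0.00705319]), 'gripper_force': 0.0, 'finger_gap': 0.9979105865661402}
```

```bash
python3 - <<'E'
import cv2
a=cv2.imread('pics/top.png')[100:260,150:380]; cv2.imwrite('pics/tc.png',cv2.resize(a,None,fx=3.4,fy=3.4,interpolation=cv2.INTER_CUBIC))
a=cv2.imread('pics/side.png')[105:340,100:360]; cv2.imwrite('pics/sc.png',cv2.resize(a,None,fx=2.5,fy=2.5,interpolation=cv2.INTER_CUBIC))
E
```

```text
(no output)
```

View pics/tc.png

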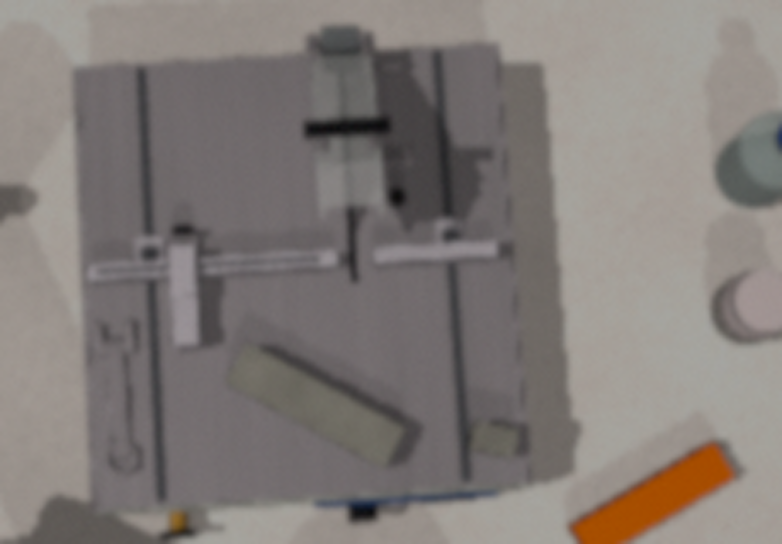

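View pics/sc.png

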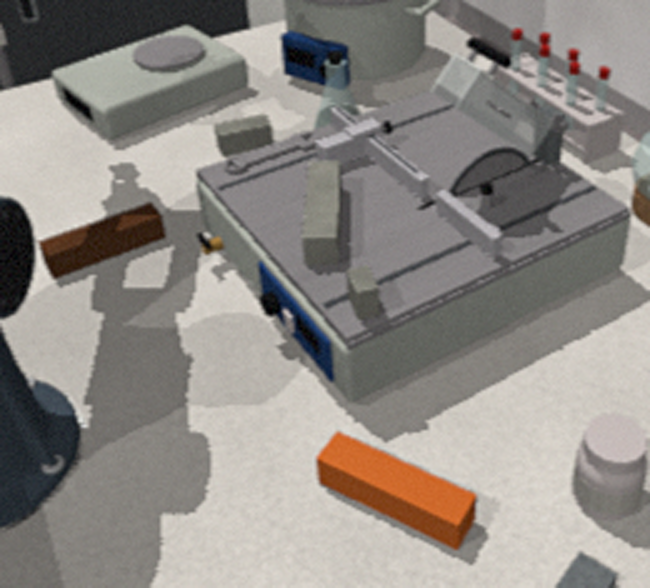

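Candidates for the prism in the top view: grey bar (246,219), orange bar (341,249), brown bar (171,291), slice (296,229) and the half prism on the bench. By the description and both crops it is the grey full-length bar on the table at (246,219). Next I fit the saw pose and the prism.

```bash
cat > fit.py <<'E'
from h import *
from scipy.optimize import least_squares
import json
p=snap('top');s=snap('side')
c=lambda u,v:np.array([150+(u+.5)/3.4-.5,100+(v+.5)/3.4-.5])
obs=np.array([c(75,70),c(498,45),c(527,485),c(95,512)])
loc=np.array([[.205,.196],[.205,-.196],[-.205,-.196],[-.205,.196]])
def W(q,l,z):
    C,S=np.cos(q[2]),np.sin(q[2]);l=np.atleast_2d(l)
    return np.c_[q[0]+C*l[:,0]-S*l[:,1],q[1]+S*l[:,0]+C*l[:,1],np.full(len(l),z)]
r=least_squares(lambda q:(proj(p,W(q,loc,.11))-obs).ravel(),[.6,.0,0])
q=r.x;print('saw',q,np.degrees(q[2]),'res',r.fun.round(1))
def L(uv,z,P=p):
    X=atz(P,uv,z)[:2]-q[:2];C,S=np.cos(q[2]),np.sin(q[2]);return np.array([C*X[0]+S*X[1],-S*X[0]+C*X[1]])
if __name__=='__main__':
    for n,uv,z in [('fence front top L',(88,282),.14),('R',(500,257),.14),('fence back L',(88,263),.14),('R',(500,241),.14),('kerf',(342,258),.14),('kerfR',(374,255),.14),
      ('stop near L',(174,346),.152),('near R',(199,344),.152),('stop R mid',(199,280),.152)]: print(n,L(c(*uv),z).round(4))
    m=[x for x in manip.silhouettes(p,'prism_center')]
    for x in m:
        b=x['box']
        if 205<b[0]<230 and 195<b[1]<215:
            rc=cv2.minAreaRect(np.argwhere(x['pixels'])[:,::-1].astype(np.float32)); bp=cv2.boxPoints(rc)
            print('prism top',[atz(p,v,.15)[:2].round(4).tolist() for v in bp]); print('ctr',atz(p,rc[0],.148), L(rc[0],.148))
    for k in ['handle bar']:
        for e in [(304,129),(390,125)]:
            print(k,L(c(*e),.30).round(4),L(c(*e),.26).round(4))
            
    # handle in side view: ends crop (468,40),(512,65)
    f=lambda u,v:np.array([100+(u+.5)/2.5-.5,105+(v+.5)/2.5-.5])
    o1,d1=ray(s,f(490,53));o2,d2=ray(p,c(347,127))
    t=np.linalg.lstsq(np.c_[d1,-d2],o2-o1,rcond=None)[0];print('handle',o1+d1*t[0],o2+d2*t[1])
    print(q)
E
python3 fit.py
```

```text
saw [0.56003262 0.05601101 0.04897282] 2.8059356686044166 res [ 0.  -0.7 -0.2 -0.3  0.7  0.4 -0.4  0.5]
fence front top L [0.0002 0.1873]
R [ 0.0008 -0.1813]
fence back L [0.0173 0.1866]
R [ 0.0152 -0.1823]
kerf [ 0.0083 -0.0398]
kerfR [ 0.0093 -0.0686]
stop near L [-0.0627  0.1123]
near R [-0.0623  0.0903]
stop R mid [-0.0056  0.0875]
prism top [[0.4618, 0.1204], [0.4964, 0.1008], [0.4168, -0.0368], [0.3826, -0.0169]]
ctr [0.43938984 0.04176643 0.148     ] [-0.12119546 -0.00832164]
handle bar [ 0.09   -0.0157] [ 0.0995 -0.0149]
handle bar [ 0.0893 -0.0843] [ 0.0987 -0.0858]
handle [0.65647529 0.00876963 0.29397779] [0.65362799 0.01048935 0.29331028]
[0.56003262 0.05601101 0.04897282]
```

Request:
{"op": "servo_tool", "data": {
  "commands": [0, 0, -0.025, 0, 0, 0.01475, -1, 0, 0, -0.025, 0, 0, 0.01475, -1, 0, 0, -0.025, 0, 0, 0.01475, -1, 0, 0, -0.025, 0, 0, 0.01475, -1, 0, 0, -0.025, 0, 0, 0.01475, -1, 0, 0, -0.025, 0, 0, 0.01475, -1, 0, 0, -0.025, 0, 0, 0.01475, -1, 0, 0, -0.025, 0, 0, 0.01475, -1, 0, 0, -0.025, 0, 0, 0.01475, -1, 0, 0, -0.025, 0, 0, 0.01475, -1, 0, 0, -0.025, 0, 0, 0.01475, -1, 0, 0, -0.025, 0, 0, 0.01475, -1]
}}

```text
t: 2.05
tcp_pos: [0.2489, 0.5731, 0.3567]
tool_rot: [0.691, 0.723, -0.0, 0.0]
force: [-0.2, -0.4, -0.0]
finger_gap: 0.001
gripper_force: 0.0
```

Request:
{"op": "servo_tool", "data": {
  "commands": [-0.0647, 0.0418, 0, 0, 0, 0, -1, -0.0647, 0.0418, 0, 0, 0, 0, -1, -0.0647, 0.0418, 0, 0, 0, 0, -1, -0.0647, 0.0418, 0, 0, 0, 0, -1, -0.0647, 0.0418, 0, 0, 0, 0, -1, -0.0647, 0.0418, 0, 0, 0, 0, -1, -0.0647, 0.0418, 0, 0, 0, 0, -1, -0.0647, 0.0418, 0, 0, 0, 0, -1, -0.0647, 0.0418, 0, 0, 0, 0, -1]
}}

```text
t: 2.8
tcp_pos: [0.4518, 0.29, 0.3563]
tool_rot: [0.69, 0.724, 0.0, 0.0]
force: [0.4, -0.0, -0.2]
finger_gap: -0.005
gripper_force: 0.0
```

Request:
{"op": "servo_tool", "data": {
  "commands": [-0.064, 0.0414, 0, 0, 0, 0, -1, -0.064, 0.0414, 0, 0, 0, 0, -1, -0.064, 0.0414, 0, 0, 0, 0, -1, -0.064, 0.0414, 0, 0, 0, 0, -1, -0.064, 0.0414, 0, 0, 0, 0, -1, -0.064, 0.0414, 0, 0, 0, 0, -1, -0.064, 0.0414, 0, 0, 0, 0, -1, -0.064, 0.0414, 0, 0, 0, 0, -1, -0.064, 0.0414, 0, 0, 0, 0, -1, 0, 0, 0, 0, 0, 0, -1]
}}

```text
t: 3.63
tcp_pos: [0.6549, 0.0062, 0.3548]
tool_rot: [0.692, 0.722, -0.001, 0.002]
force: [0.4, 1.1, -0.6]
finger_gap: 0.003
gripper_force: 0.0
```

```bash
python3 - <<'E'
from h import *
w=snap('wrist','w1.png')
s=snap('side','s1.png')
a=cv2.imread('pics/s1.png')[85:185,240:360]
b=cv2.imread('pics/w1.png')
cv2.imwrite('pics/c1.png',np.hstack([cv2.resize(b,(400,300)),cv2.resize(a,(360,300))]))
print(manip.sense()['tcp_pos'],proj(w,manip.sense()['tcp_pos']))
E
```

```text
[0.65153553 0.01163218 0.35515034] [[245.97886503 219.78940222]]
```

View pics/c1.png

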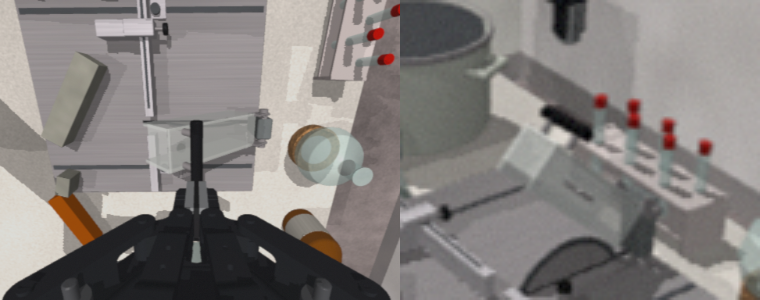

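Request:
{"op": "servo_tool", "data": {
  "commands": [0, 0, 0.015, 0, 0, 0, -1, 0, 0, 0.015, 0, 0, 0, -1, 0, 0, 0.015, 0, 0, 0, -1, 0, 0, 0.015, 0, 0, 0, -1, 0, 0, 0.015, 0, 0, 0, -1, 0, 0, 0.012, 0, 0, 0, -1, 0, 0, 0.006, 0, 0, 0, -1, 0, 0, 0.006, 0, 0, 0, -1, 0, 0, 0.005, 0, 0, 0, -1]
}}

```text
t: 4.48
tcp_pos: [0.6513, 0.0131, 0.3039]
tool_rot: [0.69, 0.724, 0.0, 0.0]
force: [0.5, -0.1, 0.2]
finger_gap: 0.003
gripper_force: 0.0
```

Request:
{"op": "servo_tool", "data": {
  "commands": [0, -0.0048, 0.0048, 0, 0, 0, -1, 0, -0.0048, 0.0048, 0, 0, 0, -1, 0, -0.0048, 0.0048, 0, 0, 0, -1, 0, -0.0048, 0.0048, 0, 0, 0, -1, 0, -0.0048, 0.0048, 0, 0, 0, -1, 0, -0.0048, 0.0048, 0, 0, 0, -1, 0, -0.0048, 0.0048, 0, 0, 0, -1, 0, -0.0048, 0.0048, 0, 0, 0, -1]
}}

```text
t: 5.15
tcp_pos: [0.6318, 0.0121, 0.2847]
tool_rot: [0.69, 0.724, 0.0, 0.0]
force: [0.4, -0.7, 0.7]
finger_gap: -0.002
gripper_force: 0.0
```

Request:
{"op": "servo_tool", "data": {
  "commands": [0, -0.0036, 0.005, 0, 0, 0, -1, 0, -0.0036, 0.005, 0, 0, 0, -1, 0, -0.0036, 0.005, 0, 0, 0, -1, 0, -0.0036, 0.005, 0, 0, 0, -1, 0, -0.0036, 0.005, 0, 0, 0, -1, 0, -0.0036, 0.005, 0, 0, 0, -1, 0, -0.0036, 0.005, 0, 0, 0, -1, 0, -0.0036, 0.005, 0, 0, 0, -1]
}}

```text
t: 5.82
tcp_pos: [0.6175, 0.0114, 0.2649]
tool_rot: [0.69, 0.724, -0.0, 0.0]
force: [-1.2, 0.2, 2.3]
finger_gap: -0.003
gripper_force: 0.9
```

```bash
python3 - <<'E'
from h import *
s=snap('side','s2.png')
a=cv2.imread('pics/s2.png')[85:185,240:360]
cv2.imwrite('pics/c2.png',cv2.resize(a,(480,400)))
E
```

```text
(no output)
```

View pics/c2.png

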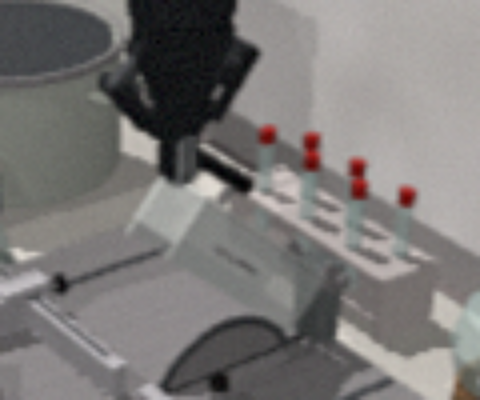

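```bash
python3 - <<'E'
from h import *
s=snap('side');t=manip.sense()['tcp_pos'];print(t)
q=[0.56003,0.05601,0.04897];C,S=np.cos(q[2]),np.sin(q[2])
f=lambda uv:((uv-[240,85])*4).round(0).tolist()
print('tcp',f(proj(s,t)))
for a in (.5,.55,.6,.65,.7,.75,.8,.867):
    l=.195-.163*np.cos(a);z=.172+.163*np.sin(a)
    print(a,round(l,4),round(z,4),[f(proj(s,[q[0]+C*l-S*y,q[1]+S*l+C*y,z])) for y in (-.015,-.05,-.085)])
E
```

```text
[0.61709821 0.01144774 0.26456439]
tcp [[175.0, 211.0]]
0.5 0.052 0.2501 [[[146.0, 213.0]], [[174.0, 231.0]], [[203.0, 250.0]]]
0.55 0.056 0.2572 [[[151.0, 203.0]], [[179.0, 221.0]], [[208.0, 240.0]]]
0.6 0.0605 0.264 [[[156.0, 194.0]], [[184.0, 211.0]], [[213.0, 230.0]]]
0.65 0.0652 0.2706 [[[161.0, 184.0]], [[189.0, 202.0]], [[219.0, 220.0]]]
0.7 0.0703 0.277 [[[166.0, 175.0]], [[195.0, 192.0]], [[225.0, 210.0]]]
0.75 0.0757 0.2831 [[[172.0, 165.0]], [[201.0, 183.0]], [[231.0, 201.0]]]
0.8 0.0814 0.2889 [[[179.0, 156.0]], [[207.0, 173.0]], [[237.0, 191.0]]]
0.867 0.0895 0.2963 [[[188.0, 145.0]], [[216.0, 161.0]], [[247.0, 179.0]]]
```

The picture shows the fingertip in front of the bar (bar end at (250,187), tip at (180,180)), so it slipped ahead of the handle. I lift, turn the tool a quarter so the 22 mm pads span the bar, and measure again.

Request:
{"op": "servo_tool", "data": {
  "commands": [0, -0.01, -0.02, 0, 0, 0, -1, 0, -0.01, -0.02, 0, 0, 0, -1, 0, 0, -0.03, 0, 0, 0, -1, 0, 0, -0.03, 0, 0, 0, -1, 0, 0, -0.03, 0, 0, -0.0193, -1, 0, 0, -0.03, 0, 0, -0.0193, -1, 0, 0, 0, 0, 0, -0.0193, -1, 0, 0, 0, 0, 0, -0.0193, -1, 0, 0, 0, 0, 0, -0.0193, -1, 0, 0, 0, 0, 0, -0.0193, -1, 0, 0, 0, 0, 0, -0.0193, -1, 0, 0, 0, 0, 0, -0.0193, -1]
}}

```text
t: 6.92
tcp_pos: [0.6076, 0.0109, 0.3466]
tool_rot: [0.269, 0.963, 0.0, 0.001]
force: [0.3, 0.1, 0.4]
finger_gap: -0.002
gripper_force: 0.0
```

Request:
{"op": "servo_tool", "data": {
  "commands": [0, 0, 0, 0, 0, -0.0193, -1, 0, 0, 0, 0, 0, -0.0193, -1, 0, 0, 0, 0, 0, -0.0193, -1, 0, 0, 0, 0, 0, -0.0193, -1, 0, 0, 0, 0, 0, -0.0187, -1]
}}

```text
t: 7.33
tcp_pos: [0.6076, 0.0109, 0.3465]
tool_rot: [-0.028, 1.0, -0.0, 0.001]
force: [0.3, 0.1, -0.2]
finger_gap: -0.003
gripper_force: 0.0
```

```bash
python3 - <<'E'
from h import *
s=snap('side','s3.png');p=snap('top','t3.png');t=manip.sense();print(t['tcp_pos'],t['tool_rot'])
a=cv2.imread('pics/s3.png')[85:185,240:360]
b=cv2.imread('pics/t3.png')[95:195,190:310]
q=[0.56003,0.05601,0.04897];C,S=np.cos(q[2]),np.sin(q[2])
a=cv2.resize(a,(384,320));b=cv2.resize(b,(384,320))
for aa in (.5,.65,.75,.867):
    l=.195-.163*np.cos(aa);z=.172+.163*np.sin(aa)
    for y in (-.015,-.085):
        X=[q[0]+C*l-S*y,q[1]+S*l+C*y,z]
        for im,P,o in((a,s,(240,85)),(b,p,(190,95))):
            u=(proj(P,X)[0]-o+.5)*3.2; cv2.circle(im,tuple(u.astype(int)),2,(0,0,255 if aa<.8 else 0),-1)
for im,P,o in((a,s,(240,85)),(b,p,(190,95))):
    u=(proj(P,t['tcp_pos'])[0]-o+.5)*3.2; cv2.circle(im,tuple(u.astype(int)),3,(0,255,0),-1)
cv2.imwrite('pics/c3.png',np.hstack([a,b]))
E
```

```text
[0.60767202 0.01093995 0.34639391] [-2.52775061e-02  9.99679983e-01 -1.68297708e-04  9.75190161e-04]
```

View pics/c3.png

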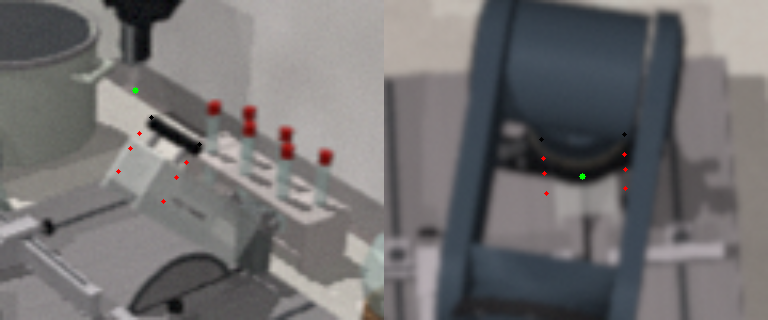

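```bash
python3 - <<'E'
from h import *
w=snap('wrist','w4.png');t=manip.sense()
a=cv2.resize(cv2.imread('pics/s3.png')[85:135,262:312],(400,400),interpolation=cv2.INTER_NEAREST)
b=cv2.imread('pics/w4.png')
u=proj(w,t['tcp_pos'])[0];print(u);cv2.circle(b,tuple(u.astype(int)),2,(0,255,0),-1)
b=b[int(u[1])-100:int(u[1])+100,int(u[0])-100:int(u[0])+100]
cv2.imwrite('pics/c4.png',np.hstack([a,cv2.resize(b,(400,400))]))
E
```

```text
[251.43985644 227.83289292]
```

View pics/c4.png

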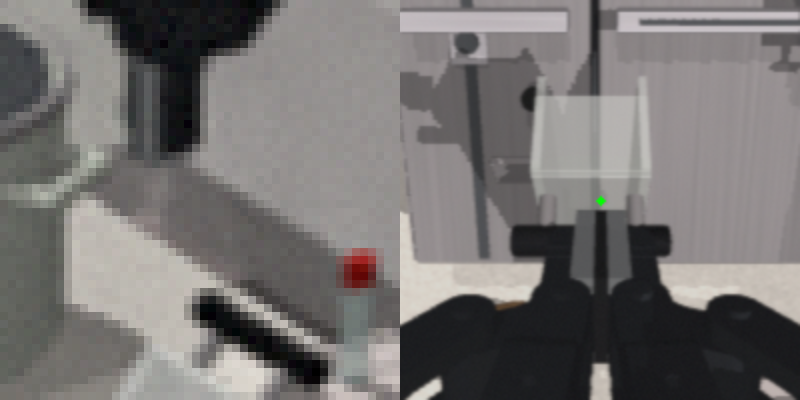

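Request:
{"op": "servo_tool", "data": {
  "commands": [-0.025, 0, 0, 0, 0, 0, -1, -0.025, 0, 0, 0, 0, 0, -1, -0.025, 0, 0, 0, 0, 0, -1, -0.025, 0, 0, 0, 0, 0, -1, 0, 0, 0.02, 0, 0, 0, -1, 0, 0, 0.02, 0, 0, 0, -1, 0, 0, 0.02, 0, 0, 0, -1, 0, 0, 0.02, 0, 0, 0, -1, 0, 0, 0.004, 0, 0, 0, -1, 0, 0, 0.004, 0, 0, 0, -1]
}}

```text
t: 8.32
tcp_pos: [0.6566, 0.0135, 0.2997]
tool_rot: [-0.025, 1.0, 0.0, -0.001]
force: [-0.2, 0.1, 0.2]
finger_gap: 0.002
gripper_force: 0.0
```

Request:
{"op": "servo_tool", "data": {
  "commands": [0, 0, 0.004, 0, 0, 0, -1, 0, 0, 0.004, 0, 0, 0, -1]
}}

```text
t: 8.48
tcp_pos: [0.6578, 0.0134, 0.2973]
tool_rot: [-0.025, 1.0, -0.0, 0.001]
force: [0.3, -0.3, 0.9]
finger_gap: -0.005
gripper_force: 0.0
```

Request:
{"op": "servo_tool", "data": {
  "commands": [0, 0, 0.004, 0, 0, 0, -1, 0, 0, 0.004, 0, 0, 0, -1]
}}

```text
t: 8.65
tcp_pos: [0.6578, 0.0135, 0.2932]
tool_rot: [-0.025, 1.0, -0.0, 0.0]
force: [0.0, -0.7, -0.6]
finger_gap: 0.001
gripper_force: 0.0
```

Request:
{"op": "servo_tool", "data": {
  "commands": [0, 0, 0.004, 0, 0, 0, -1, 0, 0, 0.004, 0, 0, 0, -1]
}}

```text
t: 8.82
tcp_pos: [0.6577, 0.0135, 0.2889]
tool_rot: [-0.025, 1.0, -0.0, 0.0]
force: [-0.1, 0.6, 0.5]
finger_gap: -0.002
gripper_force: 0.0
```

```bash
python3 - <<'E'
from h import *
w=snap('wrist','w5.png');s=snap('side','s5.png');t=manip.sense();print(t['tcp_pos'],t['force'])
u=proj(w,t['tcp_pos'])[0]
b=cv2.imread('pics/w5.png')[int(u[1])-100:int(u[1])+100,int(u[0])-100:int(u[0])+100]
v=proj(s,t['tcp_pos'])[0];print(u,v)
a=cv2.resize(cv2.imread('pics/s5.png')[95:145,270:320],(400,400),interpolation=cv2.INTER_NEAREST)
cv2.circle(a,tuple(((v-[270,95]+.5)*8).astype(int)),3,(0,255,0),-1)
cv2.imwrite('pics/c5.png',np.hstack([a,cv2.resize(b,(400,400))]))
E
```

```text
[0.65738628 0.01351989 0.28847731] [-0.29954917 -0.44705222  0.31892391]
[251.52397777 227.25901586] [294.93462462 126.91651409]
```

View pics/c5.png

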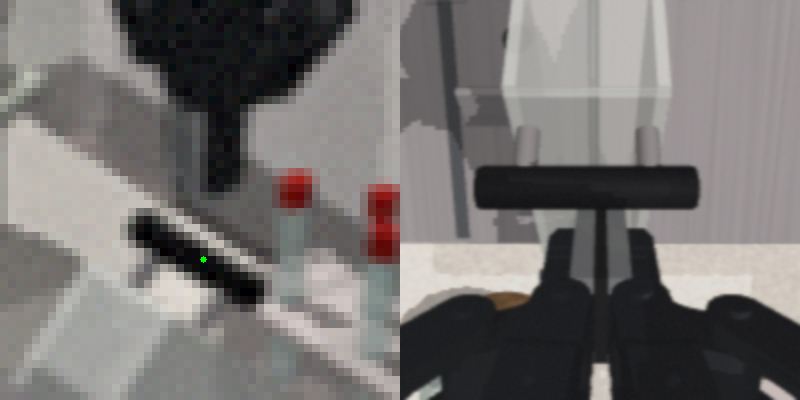

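```bash
python3 - <<'E'
from h import *
w=snap('wrist');s=snap('side');p=snap('top');t=manip.sense()['tcp_pos']
o,d=ray(w,(244.5,221));o4,d4=ray(w,(246.5,247));o4=o4+np.array([.60767,.01094,.34639])-t
R_=[(o,d),(o4,d4),ray(s,(294.1,126.6)),ray(p,(150+347.5/3.4-.5,100+127.5/3.4-.5))]
def tri(L):
    A=0;b=0
    for o,d in L:
        d=d/np.linalg.norm(d);P=np.eye(3)-np.outer(d,d);A=A+P;b=b+P@o
    X=np.linalg.solve(A,b);return X.round(4),[round(float(np.linalg.norm(np.cross(d/np.linalg.norm(d),X-o)))*1e3,1) for o,d in L]
for k in [(0,1),(2,3),(1,2),(0,2,3),(1,2,3),(0,1,2,3)]: print(k,tri([R_[i] for i in k]))
print('cam offset',o-t)
E
```

```text
(0, 1) (array([0.654 , 0.0089, 0.2855]), [0.1, 0.1])
(2, 3) (array([0.6533, 0.0109, 0.2919]), [0.8, 0.8])
(1, 2) (array([0.6503, 0.0087, 0.2932]), [0.4, 0.4])
(0, 2, 3) (array([0.6523, 0.0099, 0.2922]), [1.5, 0.6, 1.7])
(1, 2, 3) (array([0.6522, 0.0099, 0.2919]), [1.8, 0.6, 1.8])
(0, 1, 2, 3) (array([0.6519, 0.0095, 0.2921]), [1.0, 1.4, 0.6, 2.2])
cam offset [-0.0768607  -0.00404855  0.16668   ]
```

```bash
python3 - <<'E'
from h import *
w=snap('wrist');s=snap('side');t=manip.sense()['tcp_pos'];t4=np.array([.60767,.01094,.34639])
o,d=ray(w,(251.4,232.8));o=o+t4-t
o2,d2=ray(s,(282.1,104.3))
k=np.linalg.lstsq(np.c_[d,-d2],o2-o,rcond=None)[0];print((o+d*k[0]-t4)*1e3,(o2+d2*k[1]-t4)*1e3)
for dz in (0,.01,.02,.03): print(dz,proj(s,t+[0,0,dz]))
E
```

```text
[-8.17262354 -0.43942237 24.05768541] [-1.98915167 -3.18979714 26.95444309]
0 [[295.04473128 126.71503949]]
0.01 [[295.18753201 123.63081799]]
0.02 [[295.3318878  120.51301007]]
0.03 [[295.4778242  117.36106411]]
```

Request:
{"op": "servo_tool", "data": {
  "commands": [0, 0, 0.004, 0, 0, 0, -1, 0, 0, 0.004, 0, 0, 0, -1, 0, 0, 0.004, 0, 0, 0, -1, 0, 0, 0.004, 0, 0, 0, -1]
}}

```text
t: 9.5
tcp_pos: [0.6575, 0.0135, 0.2806]
tool_rot: [-0.025, 1.0, 0.0, -0.0]
force: [0.1, -1.0, 0.3]
finger_gap: 0.001
gripper_force: 0.0
```

Request:
{"op": "servo_tool", "data": {
  "commands": [0, 0, 0.004, 0, 0, 0, -1, 0, 0, 0.004, 0, 0, 0, -1]
}}

```text
t: 9.67
tcp_pos: [0.6576, 0.0135, 0.2766]
tool_rot: [-0.025, 1.0, -0.0, -0.0]
force: [-0.9, -0.4, 0.3]
finger_gap: -0.007
gripper_force: 0.0
```

Request:
{"op": "servo_tool", "data": {
  "commands": [0, 0, 0.004, 0, 0, 0, -1, 0, 0, 0.004, 0, 0, 0, -1]
}}

```text
t: 9.83
tcp_pos: [0.6568, 0.0134, 0.273]
tool_rot: [-0.025, 1.0, -0.0, -0.001]
force: [-5.1, -0.6, 6.1]
finger_gap: 0.002
gripper_force: 3.3
```

Request:
{"op": "servo_tool", "data": {
  "commands": [0, 0, 0.004, 0, 0, 0, -1, 0, 0, 0.004, 0, 0, 0, -1]
}}

```text
t: 10.0
tcp_pos: [0.6543, 0.0133, 0.2705]
tool_rot: [-0.026, 1.0, -0.0, -0.004]
force: [-11.9, -1.4, 14.6]
finger_gap: 0.001
gripper_force: 7.2
```

```bash
python3 - <<'E'
from h import *
s=snap('side','s6.png');w=snap('wrist','w6.png');t=manip.sense();print(t['tcp_pos'],t['force'])
print(proj(s,t['tcp_pos']),proj(w,t['tcp_pos']))
g=lambda f:cv2.cvtColor(cv2.imread('pics/'+f),cv2.COLOR_BGR2GRAY).astype(int)
A,B=g('s5.png'),g('s6.png')
ch=lambda r:''.join('#' if v<50 else '+' if v<95 else '-' if v<130 else '.' for v in r)
for i in range(108,146): print(i,ch(A[i,278:318]),' ',ch(B[i,278:318]))
W=g('w6.png')
for i in range(196,250,2): print(i,ch(W[i,200:300:2]))
E
```

```text
[0.65514642 0.01338248 0.27024928] [-3.988492    0.13141511  5.12542913]
[[294.09254381 132.65450732]] [[251.44346958 229.80136678]]
108 -------------++########+................   -------+#######################-........
109 ------------++++++####+-................   --------+++###################-.........
110 ------------++++++####+.................   ----------+##################+..........
111 ------------++++++####+.................   ----------++################+...........
112 .-..--------++++++####+.................   ...--------+###############+-...........
113 ..----------++++++####+.................   ..---------++###########+++-............
114 ....--------++++++####+-................   ....-------++++#######+-................
115 .....-------++++++####+--...............   .....------+++++######+--...............
116 .......------+++++####++--..---.........   .......----++++++####++---..---.........
117 ........-----+++++####++---++++.........   ........---++++++####++--+-++++-........
118 ..........---+++++###++-+-+++++-......--   ..........-++++++####++---+++#+-......--
[... 3161 characters left out ...]
########################################
226 ##################################################
228 ##################################################
230 ##################################################
232 ####################+++++##+++++##################
234 ###################+----+##+----+#################
236 ###################+++--+##+----+#################
238 ###################++++++##+-+-++#################
240 ###################++++++##++++++#################
242 ###################++++++##++++++#################
244 --------.....+#####++++++##++--++#####-...........
246 ----.........######++++++##+++--+######-..........
248 -----..-....-######++++++##+++--+######-..........
```

Request:
{"op": "servo_tool", "data": {
  "commands": [0.005, 0, 0.003, 0, 0, 0, -1, 0.005, 0, 0.0046, 0, 0, 0, -1, 0.0046, 0, 0.0046, 0, 0, 0, -1, 0.0046, 0, 0.0046, 0, 0, 0, -1, 0.0046, 0, 0.0046, 0, 0, 0, -1, 0.0046, 0, 0.0046, 0, 0, 0, -1, 0.0046, 0, 0.0046, 0, 0, 0, -1, 0.004, 0, 0.0046, 0, 0, 0, -1]
}}

```text
t: 10.77
tcp_pos: [0.6394, 0.0126, 0.2507]
tool_rot: [-0.025, 1.0, 0.0, 0.0]
force: [1.1, -0.3, 0.3]
finger_gap: 0.002
gripper_force: 0.3
```

```bash
cat > asc.py <<'E'
from h import *
import sys
def asc(side=True):
    s=snap('side','s7.png');w=snap('wrist','w7.png');t=manip.sense();print(t['tcp_pos'],t['force'])
    g=lambda f:cv2.cvtColor(cv2.imread('pics/'+f),cv2.COLOR_BGR2GRAY).astype(int)
    v=proj(s,t['tcp_pos'])[0].astype(int);print(v,proj(w,t['tcp_pos']))
    ch=lambda r:''.join('#' if v<50 else '+' if v<95 else '-' if v<130 else '.' for v in r)
    B=g('s7.png');W=g('w7.png')
    for k,i in enumerate(range(v[1]-14,v[1]+16)): print(i,ch(B[i,v[0]-18:v[0]+22]),'  ',198+2*k,ch(W[198+2*k,200:300:2]))
asc()
E
python3 asc.py
```

```text
[0.638632   0.01259347 0.25041942] [-0.77897565 -0.75836582  0.05173618]
[289 140] [[251.43824248 228.20797165]]
126 -------........++++####+.....-+++-----..    198 +-..--..............................--............
127 ---------......++++####+.......-++-.....    200 +-..--..--.........................----.-.........
128 ----------.....++++####+................    202 ++.---..-..........................----...........
129 -----------....-+++####+................    204 ++----..-..........................----...........
130 ---------+++...-+++####+................    206 -----...-..........................----...........
131 -------.-+##+--++++####-................    208 -----...-..........................----...........
132 ---.....-+######+++##+-....-.......--...    210 -----..-+..........................-+--..-........
133 ........-+#######+++.......---.....--...    212 -----..--..........................-+--..-........
134 .........-+#######+........----.......--    214 --+--.---..........................-+---.-........
135 ...........-#######+.......------......-    216 ########
[... 1402 characters left out ...]
-------.................    244 ------.......+#####+----+##+----+#####-...........
150 .............-------------..............    246 ------.......######+----+##+----+######...........
151 .............----------------..--...-...    248 ------......-######+-++-+##+----+######-..........
152 ............-----------------.--..-.-.-.    250 -------.....-######+---++##+-----######-..........
153 --..........------------------..-.------    252 -------.....+######+----+##+-----######+..........
154 ---........--------------------------...    254 -------.....+######+---++##++----+#####+..........
155 ----.......--------------------------...    256 -------.....######++---++##++----+######..........
```

Request:
{"op": "servo_tool", "data": {
  "commands": [0.0032, 0, 0.0046, 0, 0, 0, -1, 0.0032, 0, 0.0046, 0, 0, 0, -1, 0.003, 0, 0.0046, 0, 0, 0, -1, 0.003, 0, 0.0046, 0, 0, 0, -1, 0.003, 0, 0.0046, 0, 0, 0, -1, 0.003, 0, 0.0046, 0, 0, 0, -1, 0.003, 0, 0.0046, 0, 0, 0, -1, 0.0028, 0, 0.0046, 0, 0, 0, -1, 0.0028, 0, 0.0046, 0, 0, 0, -1]
}}

```text
t: 11.62
tcp_pos: [0.6254, 0.0119, 0.2304]
tool_rot: [-0.025, 1.0, -0.0, -0.0]
force: [-0.8, 0.8, 0.7]
finger_gap: -0.003
gripper_force: 0.6
```

Request:
{"op": "servo_tool", "data": {
  "commands": [0.0024, 0, 0.0048, 0, 0, 0, -1, 0.0024, 0, 0.0048, 0, 0, 0, -1, 0.0024, 0, 0.0048, 0, 0, 0, -1, 0.0022, 0, 0.0048, 0, 0, 0, -1, 0.0022, 0, 0.0048, 0, 0, 0, -1, 0.0022, 0, 0.0048, 0, 0, 0, -1, 0.002, 0, 0.0048, 0, 0, 0, -1, 0.002, 0, 0.0048, 0, 0, 0, -1, 0.002, 0, 0.0048, 0, 0, 0, -1]
}}

```text
t: 12.37
tcp_pos: [0.6157, 0.0114, 0.2088]
tool_rot: [-0.025, 1.0, 0.0, 0.0]
force: [-0.9, 0.3, 1.3]
finger_gap: 0.003
gripper_force: 0.5
```

```bash
python3 asc.py
```

```text
[0.61562636 0.01135863 0.2084235 ] [ 0.81750092 -0.30092156 -0.11559307]
[283 154] [[251.36115601 228.48109584]]
140 .......-------+++++###+..........-------    198 ##................................................
141 ....----------++++####+.............----    200 ##................................................
142 .--.--------.-++++####+..........-....--    202 ##................................................
143 -----.--------++++####+..........---...-    204 ++................................................
144 ----------+----+++####+..........----...    206 --...----...........................----..........
145 ---------+##++++++####+............-.-..    208 --..------.........................------.........
146 ---------#####++++####+...............--    210 ---.------.........................-+----.........
147 -------.-######+++++++-..............---    212 ---.------.........................-+---+.........
148 ------.--+######+++------...............    214 --------+-.........................-+----.........
149 .-------+++#######++-.----..............    216 ---+--++
[... 1402 characters left out ...]
------------------------    244 ----.........-#####+----+##+----+#####............
164 ...............-------------------------    246 ----.........######+----+##+----+######...........
165 ...............--------------------++++-    248 ----.........######+----+##+-----######...........
166 ...............---------------++--------    250 -----.......-######-----+##+-----######...........
167 ..............--------------------------    252 -----.......+######-----+##+-----######-..........
168 ..............-----------++++-----------    254 -----.......+#####+-----+##+-----+#####+..........
169 ....-.........-------.---++++++---------    256 -----.......+#####+-----+##+-----+#####+..........
```

Request:
{"op": "servo_tool", "data": {
  "commands": [0.0018, 0, 0.0046, 0, 0, 0, -1, 0.0016, 0, 0.0046, 0, 0, 0, -1, 0.0016, 0, 0.0046, 0, 0, 0, -1, 0.0014, 0, 0.0046, 0, 0, 0, -1, 0.0014, 0, 0.0046, 0, 0, 0, -1, 0.0012, 0, 0.0046, 0, 0, 0, -1, 0.0012, 0, 0.0046, 0, 0, 0, -1, 0.001, 0, 0.0046, 0, 0, 0, -1, 0.001, 0, 0.004, 0, 0, 0, -1, 0.001, 0, 0.004, 0, 0, 0, -1]
}}

```text
t: 13.3
tcp_pos: [0.6089, 0.011, 0.1863]
tool_rot: [-0.025, 1.0, -0.0, -0.0]
force: [-0.6, -0.6, 0.6]
finger_gap: 0.003
gripper_force: 0.4
```

Request:
{"op": "servo_tool", "data": {
  "commands": [0.0006, 0, 0.003, 0, 0, 0, -1, 0.0006, 0, 0.003, 0, 0, 0, -1, 0.0004, 0, 0.003, 0, 0, 0, -1, 0.0004, 0, 0.003, 0, 0, 0, -1, 0.0004, 0, 0.003, 0, 0, 0, -1, 0.0002, 0, 0.0025, 0, 0, 0, -1]
}}

```text
t: 13.8
tcp_pos: [0.6077, 0.011, 0.1777]
tool_rot: [-0.025, 1.0, 0.0, -0.0]
force: [-1.0, 0.2, -0.2]
finger_gap: 0.001
gripper_force: 0.4
```

Request:
{"op": "servo_tool", "data": {
  "commands": [0, 0, 0.0025, 0, 0, 0, -1, 0, 0, 0.0025, 0, 0, 0, -1]
}}

```text
t: 13.97
tcp_pos: [0.6079, 0.011, 0.1753]
tool_rot: [-0.025, 1.0, 0.0, 0.0]
force: [-0.7, -0.0, 0.5]
finger_gap: 0.004
gripper_force: 0.4
```

Request:
{"op": "servo_tool", "data": {
  "commands": [0, 0, 0.0025, 0, 0, 0, -1, 0, 0, 0.0025, 0, 0, 0, -1]
}}

```text
t: 14.13
tcp_pos: [0.6079, 0.011, 0.1728]
tool_rot: [-0.025, 1.0, 0.0, 0.0]
force: [-1.1, -0.1, 2.9]
finger_gap: 0.002
gripper_force: 1.2
```

Request:
{"op": "servo_tool", "data": {
  "commands": [0, 0, 0.0025, 0, 0, 0, -1, 0, 0, 0.0025, 0, 0, 0, -1]
}}

```text
t: 14.3
tcp_pos: [0.6081, 0.011, 0.1722]
tool_rot: [-0.025, 1.0, -0.0, 0.0]
force: [-4.5, 1.0, 15.6]
finger_gap: -0.003
gripper_force: 7.9
```

Request:
{"op": "servo_tool", "data": {
  "commands": [0, 0, 0.0025, 0, 0, 0, -1, 0, 0, 0.0025, 0, 0, 0, -1]
}}

```text
t: 14.47
tcp_pos: [0.6083, 0.011, 0.1719]
tool_rot: [-0.026, 1.0, -0.0, 0.001]
force: [-8.8, 1.1, 26.8]
finger_gap: -0.003
gripper_force: 12.7
```

Request:
{"op": "servo_tool", "data": {
  "commands": [0, 0, -0.01, 0, 0, 0, -1, 0, 0, -0.02, 0, 0, 0, -1, 0, 0, -0.04, 0, 0, 0, -1, 0, 0, -0.05, 0, 0, 0, -1, 0.0668, 0.0156, -0.03, 0, 0, 0, -1, 0.0668, 0.0156, 0, 0, 0, 0, 1, 0.0668, 0.0156, 0, 0, 0, 0, 1, 0.0668, 0.0156, 0, 0, 0, 0, 1, 0.0668, 0.0156, 0, 0, 0, 0, 1, 0, 0, 0, 0, 0, 0.01895, 1, 0, 0, 0, 0, 0, 0.01895, 1, 0, 0, 0, 0, 0, 0.01895, 1]
}}

```text
t: 15.47
tcp_pos: [0.4388, 0.0416, 0.2434]
tool_rot: [0.155, 0.988, 0.0, 0.001]
force: [0.7, 0.3, -0.4]
finger_gap: 0.976
gripper_force: 0.0
```

Request:
{"op": "servo_tool", "data": {
  "commands": [0, 0, 0, 0, 0, 0.01895, 1, 0, 0, 0, 0, 0, 0.01895, 1, 0, 0, 0, 0, 0, 0.01895, 1, 0, 0, 0, 0, 0, 0.01895, 1, 0, 0, 0, 0, 0, 0.01895, 1, 0, 0, 0, 0, 0, 0.01895, 1, 0, 0, 0, 0, 0, 0.01895, 1, 0, 0, 0, 0, 0, 0.01895, 1, 0, 0, 0, 0, 0, 0.01895, 1, 0, 0, 0, 0, 0, 0.01895, 1, 0, 0, 0, 0, 0, 0.01895, 1, 0, 0, 0, 0, 0, 0.01895, 1]
}}

```text
t: 16.47
tcp_pos: [0.4394, 0.0414, 0.243]
tool_rot: [0.765, 0.644, 0.0, 0.0]
force: [0.1, -0.2, -0.0]
finger_gap: 0.998
gripper_force: 0.0
```

Request:
{"op": "servo_tool", "data": {
  "commands": [0, 0, 0, 0, 0, 0.01895, 1, 0, 0, 0, 0, 0, 0.01895, 1, 0, 0, 0, 0, 0, 0.01895, 1, 0, 0, 0, 0, 0, 0, 1]
}}

```text
t: 16.8
tcp_pos: [0.4394, 0.0414, 0.243]
tool_rot: [0.866, 0.5, 0.0, 0.0]
force: [-0.5, 0.0, 0.8]
finger_gap: 1.001
gripper_force: 0.0
```

```bash
python3 - <<'E'
from h import *
w=snap('wrist','w8.png');t=manip.sense();print(t['tcp_pos'],t['finger_gap'],R.from_quat(t['tool_rot']).as_matrix().round(3).tolist())
print(proj(w,t['tcp_pos']))
b=cv2.imread('pics/w8.png')
for z,c in((.072,(0,0,255)),(.15,(0,255,0))):
    u=proj(w,np.r_[t['tcp_pos'][:2],z])[0];cv2.circle(b,tuple(u.astype(int)),3,c,-1)
for x in manip.silhouettes(w,'prism_center')[:4]:
    rc=cv2.minAreaRect(np.argwhere(x['pixels'])[:,::-1].astype(np.float32));
    print(x['conf'],x['box'],[atz(w,v,.15)[:2].round(4).tolist() for v in cv2.boxPoints(rc)],atz(w,rc[0],.15))
cv2.imwrite('pics/c8.png',b)
E
```

```text
[0.43935561 0.04141585 0.24301297] 1.002688220431112 [[0.496, 0.868, 0.001], [0.868, -0.496, -0.0], [0.0, 0.0, -1.0]]
[[250.57522945 227.67896179]]
0.79 [253.4, 310.0, 78.9, 40.4] [[0.3515, -0.1085], [0.379, -0.086], [0.4266, -0.1658], [0.3995, -0.192]] [ 0.38885021 -0.13698653  0.15      ]
0.66 [2.9, 34.2, 72.5, 96.4] [[0.2691, 0.2407], [0.3609, 0.2445], [0.3647, 0.2063], [0.2692, 0.1997]] [0.31741671 0.2232984  0.15      ]
```

View pics/c8.png

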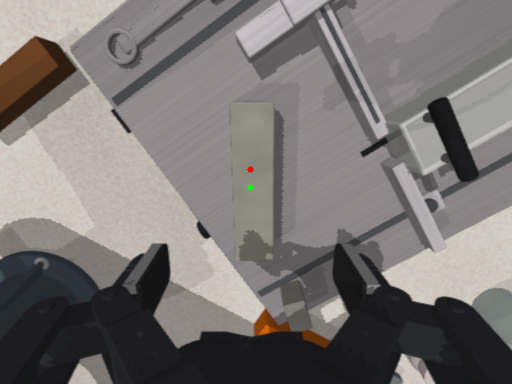

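Request:
{"op": "servo_tool", "data": {
  "commands": [0, 0, 0.025, 0, 0, 0, 1, 0, 0, 0.025, 0, 0, 0, 1, 0, 0, 0.025, 0, 0, 0, 1, 0, 0, 0.025, 0, 0, 0, 1, 0, 0, 0.025, 0, 0, 0, 1, 0, 0, 0.025, 0, 0, 0, 1, 0, 0, 0.025, 0, 0, 0, 1, 0, 0, 0.025, 0, 0, 0, 1, 0, 0, 0.02, 0, 0, 0, 1, 0, 0, 0.01, 0, 0, 0, 1]
}}

```text
t: 17.73
tcp_pos: [0.4387, 0.0415, 0.1268]
tool_rot: [0.865, 0.502, -0.001, -0.001]
force: [0.2, -0.1, 0.5]
finger_gap: 1.0
gripper_force: 0.0
```

Request:
{"op": "servo_tool", "data": {
  "commands": [0, 0, 0.008, 0, 0, 0, 1, 0, 0, 0.008, 0, 0, 0, 1]
}}

```text
t: 17.9
tcp_pos: [0.4395, 0.0413, 0.1198]
tool_rot: [0.865, 0.501, 0.0, 0.0]
force: [-0.0, -0.0, -0.3]
finger_gap: 0.998
gripper_force: 0.0
```

```bash
python3 - <<'E'
from h import *
w=snap('wrist','w9.png');s=snap('side','s9.png');t=manip.sense();print(t['tcp_pos'],t['force'],proj(w,t['tcp_pos']),proj(s,t['tcp_pos']))
v=proj(s,t['tcp_pos'])[0].astype(int)
a=cv2.imread('pics/s9.png')[v[1]-40:v[1]+30,v[0]-35:v[0]+35]
cv2.imwrite('pics/c9.png',np.hstack([cv2.resize(a,(384,384),interpolation=cv2.INTER_NEAREST),cv2.resize(cv2.imread('pics/w9.png'),None,fx=.78,fy=1)]))
E
```

```text
[0.43909658 0.04142333 0.11967675] [-0.06039928  0.1687384  -0.68234081] [[250.06396604 227.82878058]] [[228.58786601 191.20496256]]
```

View pics/c9.png

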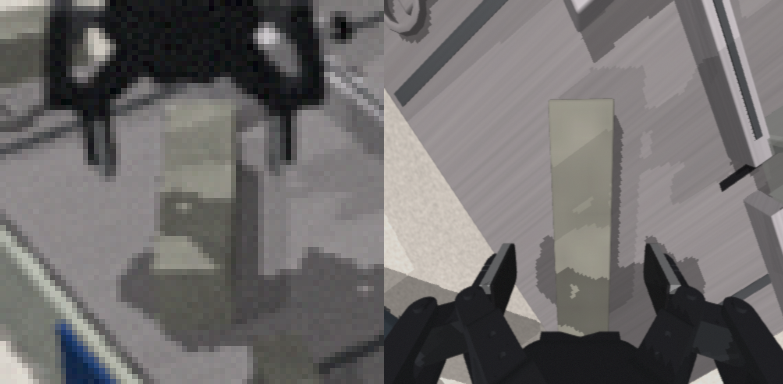

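Request:
{"op": "servo_tool", "data": {
  "commands": [0, 0, 0.008, 0, 0, 0, 1, 0, 0, 0.008, 0, 0, 0, 1, 0, 0, 0.006, 0, 0, 0, 1]
}}

```text
t: 18.25
tcp_pos: [0.4392, 0.0414, 0.1087]
tool_rot: [0.865, 0.501, 0.0, 0.0]
force: [-0.9, 0.1, -0.2]
finger_gap: 1.002
gripper_force: 0.0
```

Request:
{"op": "servo_tool", "data": {
  "commands": [0, 0, 0.006, 0, 0, 0, 1, 0, 0, 0.006, 0, 0, 0, 1]
}}

```text
t: 18.42
tcp_pos: [0.4392, 0.0414, 0.1026]
tool_rot: [0.866, 0.501, 0.0, 0.0]
force: [-0.3, -0.2, -0.3]
finger_gap: 1.0
gripper_force: 0.0
```

Request:
{"op": "servo_tool", "data": {
  "commands": [0, 0, 0.006, 0, 0, 0, 1, 0, 0, 0.006, 0, 0, 0, 1]
}}

```text
t: 18.58
tcp_pos: [0.4391, 0.0414, 0.0966]
tool_rot: [0.866, 0.501, 0.0, 0.0]
force: [-0.1, 1.0, 0.0]
finger_gap: 1.003
gripper_force: 0.0
```

Request:
{"op": "servo_tool", "data": {
  "commands": [0, 0, 0.006, 0, 0, 0, 1, 0, 0, 0.006, 0, 0, 0, 1]
}}

```text
t: 18.75
tcp_pos: [0.4391, 0.0414, 0.0905]
tool_rot: [0.866, 0.501, -0.0, -0.0]
force: [0.1, 0.1, -0.2]
finger_gap: 1.001
gripper_force: 0.0
```

Request:
{"op": "servo_tool", "data": {
  "commands": [0, 0, 0, 0, 0, 0, -1, 0, 0, 0, 0, 0, 0, -1, 0, 0, 0, 0, 0, 0, -1, 0, 0, 0, 0, 0, 0, -1, 0, 0, 0, 0, 0, 0, -1, 0, 0, 0, 0, 0, 0, -1],
  "force": 60
}}

```text
t: 19.25
tcp_pos: [0.4403, 0.0411, 0.0914]
tool_rot: [0.865, 0.501, 0.001, 0.001]
force: [1.8, -1.0, 3.2]
finger_gap: 0.461
gripper_force: 61.8
```

Request:
{"op": "servo_tool", "data": {
  "commands": [0, 0, -0.008, 0, 0, 0, -1, 0, 0, -0.016, 0, 0, 0, -1, 0, 0, -0.016, 0, 0, 0, -1, 0, 0, -0.01, 0, 0, 0, -1, 0, 0, 0, 0, 0, 0, -1]
}}

```text
t: 19.67
tcp_pos: [0.4395, 0.0415, 0.1169]
tool_rot: [0.866, 0.501, 0.001, 0.001]
force: [0.7, 0.1, -6.1]
finger_gap: 0.458
gripper_force: 61.3
```

```bash
python3 - <<'E'
from h import *
t=manip.sense();print(t)
for n in ('top','side','wrist'):
    w=snap(n,'g_%s.png'%n)
    for x in manip.silhouettes(w,'prism_center')[:5]:
        rc=cv2.minAreaRect(np.argwhere(x['pixels'])[:,::-1].astype(np.float32)); print(n,round(x['conf'],2),np.round(x['box']),[np.round(v,1) if not isinstance(v,float) else round(v,1) for v in rc])
E
```

```text
{'t': 19.6667, 'q': array([-1.60118024e-01,  4.38828449e-01,  1.97090305e+00,  1.16040274e-04,
        7.29962454e-01,  3.61330765e-01]), 'qd': array([-4.89756270e-03,  1.81735988e-02,  6.27751072e-03,  1.19907326e-04,
       -2.64924288e-02, -2.96499864e-05]), 'tau': array([ 9.69392946e-02, -3.47950244e+01, -1.06215021e+01, -1.12264210e-03,
        1.77112240e-01,  2.64613791e-04]), 'tcp_pos': array([0.4395484 , 0.04147618, 0.11694152]), 'tool_rot': array([8.65508656e-01, 5.00893067e-01, 7.59819483e-04, 5.70477118e-04]), 'force': array([ 0.65922067,  0.05487594, -6.06511749]), 'ft_torque': array([ 0.02245827, -0.04389798, -0.04615868]), 'gripper_force': 61.30974054336548, 'finger_gap': 0.45768401818207677}
top 0.58 [258. 225.  11.  11.] [array([263.5, 230. ]), array([ 5.4, 13. ]), 26.6]
top 0.58 [318. 230.  50.  35.] [array([340.9, 246.5]), array([13.9, 50.1]), 59.4]
top 0.57 [160. 264.  19.  10.] [array([169. , 269.5]), array([ 7., 14.]), 90.0]
top 0.24 [179. 195.  11.  42.] [array([183.5, 217. ]), array([42., 11.]), 90.0]
side 0.91 [219. 168.  13.  36.] [array([226., 185.]), array([36., 14.]), 90.0]
side 0.89 [226. 281.  61.  43.] [array([257.7, 299.6]), array([67.1, 22.8]), 26.6]
side 0.85 [111. 186.  56.  32.] [array([140.3, 200.5]), array([17.4, 51. ]), 70.7]
wrist 0.6 [195.  98. 107. 235.] [array([248.5, 216. ]), array([238., 105.]), 90.0]
```

Request:
{"op": "servo_tool", "data": {
  "commands": [0, 0, 0, 0, 0, -0.009, -1, 0, 0, 0, 0, 0, -0.0182, -1, 0, 0, 0, 0, 0, -0.0182, -1, 0, 0, 0, 0, 0, -0.0182, -1, 0, 0, 0, 0, 0, -0.0182, -1, 0, 0, 0, 0, 0, -0.009, -1, 0.004, 0.024, 0, 0, 0, 0, -1, 0.0073, 0.0473, 0, 0, 0, 0, -1, 0.0073, 0.0473, 0, 0, 0, 0, -1, 0.0034, 0.0234, 0, 0, 0, 0, -1, 0, 0, 0, 0, 0, 0, -1]
}}

```text
t: 20.88
tcp_pos: [0.5139, 0.0559, 0.1159]
tool_rot: [0.689, 0.724, 0.002, 0.002]
force: [1.0, 0.6, -5.6]
finger_gap: 0.465
gripper_force: 61.6
```

```bash
cat > st.py <<'E'
from h import *
q=[0.56003,0.05601,0.04897];C,S=np.cos(q[2]),np.sin(q[2])
t=manip.sense();X=t['tcp_pos'];d=X[:2]-q[:2]
m=R.from_quat(t['tool_rot']).as_matrix()
print('t',t['t'],'local',(C*d[0]+S*d[1]).round(4),(-S*d[0]+C*d[1]).round(4),'z',X[2].round(4),'toolyang-saw',np.degrees(np.arctan2(m[1,1],m[0,1])-q[2]).round(2),'F',t['force'].round(1),t['finger_gap'])
E
cat > lin.py <<'E'
# edges of prism top seen in wrist image, in saw frame, at given top z
from st import *
def loc(P,uv,z):
    d=atz(P,uv,z)[:2]-q[:2];return np.array([C*d[0]+S*d[1],-S*d[0]+C*d[1]]).round(4)
E
python3 st.py
```

```text
t 20.8833 local -0.0461 0.0021 z 0.1159 toolyang-saw 0.01 F [ 1.   0.6 -5.6] 0.4645520427051915
```

Request:
{"op": "servo_tool", "data": {
  "commands": [0, 0, 0.008, 0, 0, 0, -1, 0, 0, 0.012, 0, 0, 0, -1, 0, 0, 0.012, 0, 0, 0, -1, 0, 0, 0.008, 0, 0, 0, -1, 0, 0, 0.004, 0, 0, 0, -1]
}}

```text
t: 21.3
tcp_pos: [0.5079, 0.0559, 0.0927]
tool_rot: [0.69, 0.724, -0.001, -0.001]
force: [0.1, -0.0, -6.3]
finger_gap: 0.458
gripper_force: 61.7
```

Request:
{"op": "servo_tool", "data": {
  "commands": [0, 0, 0.003, 0, 0, 0, -1, 0, 0, 0.003, 0, 0, 0, -1]
}}

```text
t: 21.47
tcp_pos: [0.5089, 0.0558, 0.0914]
tool_rot: [0.69, 0.724, -0.0, -0.0]
force: [-6.3, -0.1, 15.3]
finger_gap: 0.461
gripper_force: 64.2
```

Request:
{"op": "servo_tool", "data": {
  "commands": [0, 0, 0.003, 0, 0, 0, -1, 0, 0, 0.0, 0, 0, 0, -1]
}}

```text
t: 21.63
tcp_pos: [0.5089, 0.0558, 0.0915]
tool_rot: [0.69, 0.724, -0.0, 0.0]
force: [-5.0, -1.0, 10.5]
finger_gap: 0.461
gripper_force: 63.5
```

```bash
python3 st.py;python3 - <<'E'
from lin import *
w=snap('wrist','w10.png');t=manip.sense();g=cv2.cvtColor(w['img'],cv2.COLOR_RGB2GRAY).astype(int)
ch=lambda r:''.join('#' if v<50 else '+' if v<100 else '-' if v<130 else 'o' if v<155 else '.' for v in r)
print(proj(w,np.r_[t['tcp_pos'][:2],.15]))
for i in range(20,250,6): print(i,ch(g[i,130:400:3]))
E
```

```text
t 21.6333 local -0.0511 0.0023 z 0.0915 toolyang-saw 0.0 F [-5.  -1.  10.5] 0.461251436308042
t 21.6333 local -0.0511 0.0023 z 0.0915 toolyang-saw 0.0 F [-5.  -1.  10.5] 0.461251436308042
[[250.85776662 282.32665347]]
20 .................o..oo.........o.........................................oo...............
26 ooooo.oooooooooo.oooooo...o....o.........................................-o...............
32 oooooooooooooooooooooooooooooooo.........................................-................
38 oooooooooooooooooooooooooooooooo.........................................-................
44 oooooooooooooooooooooooooooooooo.........................................-................
50 ..........................o..............................................o................
56 ............oo..............o..o........................................-o................
62 oooooooooooooooooooooooooooooooo........................................-.................
68 ooooo.ooooo..oooooo.o.oooooooo.o........................................-.................
74 ooooooooooooo.ooo...............o
[... 2108 characters left out ...]
ooooooooooooooooooo-------o...-+++.
212 oooooooooooooooooooooooooooooooooo.....ooooooooooo.....o-ooooooooooooooooo-------....+++..
218 ooooooooooooooooooooo.o.ooo.o....o..ooooooooooooooooooooooooooooooooooooo+++-----....+++..
224 ooooooooooooooooooooooooooo........o.oooooooooooooooooooooooooooooooooooo++++++--...o+++..
230 oooooooooooooooooooooooooo......oo.oooooooooooooooooooooooooooooooooooooo+++++++o...+++o..
236 ooooo..oo...o...o..o.ooo-ooo.oooooooooooooooooooooooooo---oooooooooooooo-+++++++....+++...
242 ooooooooooooooooooo.o++---.oooooooooooooooooooooooooooo---+++ooooooooooo-+++++++...o+++...
248 ...................###+---o..oooooooooooooooooooooooooo----###+ooooooooo+++++++-...+++o..o
```

```bash
python3 - <<'E'
from lin import *
w=snap('wrist')
g=cv2.cvtColor(w['img'],cv2.COLOR_RGB2GRAY).astype(float)
def edge(col,a,b):
    v=g[a:b,col-3:col+4].mean(1);d=np.abs(np.diff(v));return [(a+k+.5,round(float(v[k+1]-v[k]),0)) for k in np.argsort(-d)[:4]]
for c in (235,250,265,280): print(c,edge(c,60,120))
for r,c in ((79.5,250),(79.5,290)): print('stop top edge',loc(w,(c,r),.152))
for r,c in ((95.5,250),): print('stop foot?',loc(w,(c,r),.11))
for r,c in ((98.5,210),(98.5,250),(98.5,290)): print('prism end',loc(w,(c,r),.15))
for r in (130,170,210):
    v=g[r-2:r+3].mean(0);d=np.diff(v)
    print(r,[(c,round(float(d[c]),0),loc(w,(c+.5,r),.15)[0],loc(w,(c+.5,r),.14)[0]) for c in sorted(np.argsort(-np.abs(d[180:420]))[:10]+180)])
E
```

```text
t 21.6833 local -0.0511 0.0023 z 0.0914 toolyang-saw 0.0 F [-5.1 -0.6 10.1] 0.46334611480978644
235 [(np.float64(77.5), -25.0), (np.float64(84.5), 20.0), (np.float64(78.5), -19.0), (np.float64(74.5), -18.0)]
250 [(np.float64(97.5), 38.0), (np.float64(104.5), 26.0), (np.float64(103.5), -25.0), (np.float64(77.5), -23.0)]
265 [(np.float64(97.5), 37.0), (np.float64(77.5), -23.0), (np.float64(78.5), -20.0), (np.float64(74.5), -18.0)]
280 [(np.float64(97.5), 33.0), (np.float64(77.5), -24.0), (np.float64(78.5), -19.0), (np.float64(74.5), -18.0)]
stop top edge [-0.0514  0.0871]
stop top edge [-0.0373  0.0871]
stop foot? [-0.0515  0.0828]
prism end [-0.066   0.0808]
prism end [-0.0514  0.0808]
prism end [-0.0368  0.0808]
130 [(np.int64(383), 36.0, np.float64(-0.0009), np.float64(0.0037)), (np.int64(384), 29.0, np.float64(-0.0006), np.float64(0.0041)), (np.int64(395), -38.0, np.float64(0.0036), np.float64(0.0086)), (np.int64(396), -65.0, np.float64(0.004), np.float64(0.0091)), (np.int64(397), -18.0, np.float64(0.0044), np.float64(0.0095)), (np.int64(406), 34.0, np.float64(0.0078), np.float64(0
[... 850 characters left out ...]
64(409), -29.0, np.float64(0.0115), np.float64(0.0173))]
210 [(np.int64(349), -25.0, np.float64(-0.0104), np.float64(-0.0066)), (np.int64(372), 37.0, np.float64(-0.0009), np.float64(0.0038)), (np.int64(373), 28.0, np.float64(-0.0005), np.float64(0.0042)), (np.int64(383), -41.0, np.float64(0.0037), np.float64(0.0087)), (np.int64(384), -64.0, np.float64(0.0041), np.float64(0.0092)), (np.int64(393), 42.0, np.float64(0.0078), np.float64(0.0132)), (np.int64(394), 47.0, np.float64(0.0082), np.float64(0.0137)), (np.int64(395), 19.0, np.float64(0.0086), np.float64(0.0141)), (np.int64(402), -28.0, np.float64(0.0115), np.float64(0.0173)), (np.int64(403), -17.0, np.float64(0.0119), np.float64(0.0177))]
```

Request:
{"op": "servo_tool", "data": {
  "commands": [0.002, 0, -0.002, 0, 0, 0, -1, 0.003, 0, 0, 0, 0, 0, -1, 0.003, 0, 0, 0, 0, 0, -1, 0.002, 0, 0, 0, 0, 0, -1]
}}

```text
t: 22.07
tcp_pos: [0.5107, 0.0599, 0.0914]
tool_rot: [0.689, 0.724, 0.0, 0.002]
force: [0.2, -6.0, 4.7]
finger_gap: 0.456
gripper_force: 63.1
```

Request:
{"op": "servo_tool", "data": {
  "commands": [0.002, 0, 0, 0, 0, 0, -1, 0.002, 0, 0, 0, 0, 0, -1]
}}

```text
t: 22.23
tcp_pos: [0.511, 0.0618, 0.0914]
tool_rot: [0.689, 0.724, 0.001, 0.002]
force: [-0.1, -5.6, 4.4]
finger_gap: 0.46
gripper_force: 63.0
```

```bash
python3 st.py
```

```text
t 22.2333 local -0.0487 0.0082 z 0.0914 toolyang-saw 0.05 F [-0.1 -5.6  4.4] 0.45964033500760987
```

Request:
{"op": "servo_tool", "data": {
  "commands": [0.002, 0, 0, 0, 0, 0, -1, 0.002, 0, 0, 0, 0, 0, -1]
}}

```text
t: 22.4
tcp_pos: [0.511, 0.0622, 0.0915]
tool_rot: [0.689, 0.725, -0.001, 0.003]
force: [-0.3, -15.3, 4.4]
finger_gap: 0.457
gripper_force: 63.0
```

Request:
{"op": "servo_tool", "data": {
  "commands": [0.002, 0, 0, 0, 0, 0, -1, 0.002, 0, 0, 0, 0, 0, -1]
}}

```text
t: 22.57
tcp_pos: [0.5111, 0.0621, 0.0915]
tool_rot: [0.689, 0.725, -0.002, 0.004]
force: [-1.6, -23.7, 5.6]
finger_gap: 0.458
gripper_force: 63.0
```

Request:
{"op": "servo_tool", "data": {
  "commands": [-0.004, 0, 0, 0, 0, 0, -1, 0, 0, 0, 0, 0, 0, 0.24, 0, 0, 0, 0, 0, 0, 0.24, 0, 0, 0, 0, 0, 0, 0.24, 0, 0, -0.02, 0, 0, 0, 0.24, 0, 0, -0.05, 0, 0, 0, 0.24, 0, 0, -0.05, 0, 0, 0, 0.24, 0, 0, 0, 0, 0, 0, 0.24]
}}

```text
t: 23.23
tcp_pos: [0.5124, 0.0653, 0.1549]
tool_rot: [0.689, 0.724, 0.003, 0.004]
force: [0.3, 0.3, 0.1]
finger_gap: 0.622
gripper_force: 0.0
```

```bash
python3 st.py; python3 - <<'E'
from lin import *
w=snap('wrist','w11.png')
g=cv2.cvtColor(w['img'],cv2.COLOR_RGB2GRAY).astype(float)
print(proj(w,[manip.sense()['tcp_pos'].tolist()[:2]+[.15]]))
cs=proj(w,[[q[0]+C*x-S*y,q[1]+S*x+C*y,.15] for x,y in ((-.071,.087),(-.031,.087),(-.071,-.05),(-.031,-.05))]);print(cs.round(0).tolist())
ch=lambda r:''.join('#' if v<50 else '+' if v<100 else '-' if v<130 else 'o' if v<155 else '.' for v in r)
for i in range(40,270,8): print(i,ch(g[i,130:400:4]))
E
```

```text
t 23.2333 local -0.0471 0.0116 z 0.1549 toolyang-saw 0.04 F [0.3 0.3 0.1] 0.6222074877548465
t 23.2333 local -0.0471 0.0116 z 0.1549 toolyang-saw 0.04 F [0.3 0.3 0.1] 0.6222074877548465
[[249.14647084 224.39007951]]
[[210.0, 106.0], [278.0, 106.0], [218.0, 302.0], [273.0, 302.0]]
40 +++++++++++++++++++++++++++++++++++++++++++++++++++++..++.o+++...+++
48 o......oooo..oooooooooooooooooooooooooooooooooooo-++o.-+o.---....ooo
56 ooooooooooooooooooooooooooooooooooooooooooooooooo---..-+..+++++-oooo
64 ooooooooooooooooooooooooo.......................................oooo
72 ooooooooooooooooooooooooo.......................................oo##
80 ooooooooooooooooooooooooo.......................................oo-#
88 ooooooooooooooooooooooooo.......................................+++#
96 ooooooooooooooooooooooooo......................................-+###
104 oooooooooooooooooooooooooo-----------------+--------------------oooo
112 oooooooooooooooooooooo...........ooooo++++++++++--+oo++..+--++--oooo
120 ooooooooooooooooooooooooo........ooooo+++++++++++-+..++.-ooooo-ooooo
128 o.ooooo.oo..oooo....
[... 589 characters left out ...]
oooooooooooo-ooooooooo+-..++..ooooooooooooo
200 ooooooooooooooooooooooooooooooooooooo-oooooooo-++..++.oooooooooooooo
208 ooooooooooooooooooooooooooooooooooooo-oooooooo-++..+o.oooooooooooooo
216 oooooooooooooooooooooooooooooooooooooooooooooo-++..+..oooooooooooooo
224 oooooooooooooooooooo.ooooooo.ooooooooooooooooo-++.o+..oooo........oo
232 oooooooooooooooooooooooooooo.oooooooo-oooooooo---.-+.ooooooooooooooo
240 oooooooooo....---#+.o.-ooooooo.....oo-o-++o#+---..++.ooooooooooooooo
248 ooooooooooo##+--###o---oooooooo...ooo-o-+++##+--##+o.+ooooooooooo---
256 oooooooooo##+--+###oo--ooooo.......o.-o++++###---##-.---------------
264 ooooooooo##+--+####----oooo..........ooo+++####---##+o--------------
```

Request:
{"op": "servo_tool", "data": {
  "commands": [0, -0.033, 0, 0, 0, 0, -1, 0, -0.035, 0, 0, 0, 0, -1, 0, -0.033, 0, 0, 0, 0, -1, 0, 0, 0.02, 0, 0, 0, -1, 0, 0, 0.03, 0, 0, 0, -1, 0, 0, 0.03, 0, 0, 0, -1, 0, 0, 0.025, 0, 0, 0, -1, 0, 0, 0, 0, 0, 0, -1]
}}

```text
t: 23.95
tcp_pos: [0.4563, 0.0629, 0.0957]
tool_rot: [0.69, 0.724, -0.002, -0.002]
force: [-0.1, 0.6, -0.3]
finger_gap: 0.0
gripper_force: 0.0
```

Request:
{"op": "servo_tool", "data": {
  "commands": [0, 0.012, 0, 0, 0, 0, -1, 0, 0.01, 0, 0, 0, 0, -1, 0, 0.006, 0, 0, 0, 0, -1, 0, 0.006, 0, 0, 0, 0, -1]
}}

```text
t: 24.28
tcp_pos: [0.477, 0.0632, 0.0986]
tool_rot: [0.69, 0.724, 0.001, 0.001]
force: [0.3, 0.3, 0.8]
finger_gap: -0.0
gripper_force: 1.2
```

```bash
python3 st.py
```

```text
t 24.2833 local -0.0826 0.0113 z 0.0986 toolyang-saw 0.0 F [0.3 0.3 0.8] -0.0003910348364762835
```

Request:
{"op": "servo_tool", "data": {
  "commands": [0, 0.005, 0, 0, 0, 0, -1, 0, 0.005, 0, 0, 0, 0, -1, 0, 0.005, 0, 0, 0, 0, -1, 0, 0.005, 0, 0, 0, 0, -1]
}}

```text
t: 24.62
tcp_pos: [0.4816, 0.0638, 0.0979]
tool_rot: [0.689, 0.724, -0.003, -0.003]
force: [-7.5, -2.1, 5.8]
finger_gap: -0.001
gripper_force: 3.8
```

Request:
{"op": "servo_tool", "data": {
  "commands": [0, 0.006, 0, 0, 0, 0, -1, 0, 0.006, 0, 0, 0, 0, -1, 0, 0.006, 0, 0, 0, 0, -1, 0, 0.006, 0, 0, 0, 0, -1]
}}

```text
t: 24.95
tcp_pos: [0.4956, 0.0646, 0.0979]
tool_rot: [0.69, 0.724, -0.001, -0.002]
force: [-4.7, -0.5, 3.1]
finger_gap: -0.003
gripper_force: 2.5
```

Request:
{"op": "servo_tool", "data": {
  "commands": [0, 0.005, 0, 0, 0, 0, -1, 0, 0.005, 0, 0, 0, 0, -1]
}}

```text
t: 25.12
tcp_pos: [0.5016, 0.0647, 0.0979]
tool_rot: [0.69, 0.724, -0.001, -0.001]
force: [-5.1, -0.7, 4.0]
finger_gap: -0.004
gripper_force: 2.7
```

```bash
python3 st.py
```

```text
t 25.1167 local -0.0579 0.0115 z 0.0979 toolyang-saw 0.0 F [-5.1 -0.7  4. ] -0.0044269366734783575
```

Request:
{"op": "servo_tool", "data": {
  "commands": [0, 0.005, 0, 0, 0, 0, -1, 0, 0.005, 0, 0, 0, 0, -1]
}}

```text
t: 25.28
tcp_pos: [0.5067, 0.0649, 0.0979]
tool_rot: [0.69, 0.724, -0.001, -0.001]
force: [-5.5, -0.6, 4.3]
finger_gap: -0.003
gripper_force: 2.8
```

Request:
{"op": "servo_tool", "data": {
  "commands": [0, 0.004, 0, 0, 0, 0, -1, 0, 0.004, 0, 0, 0, 0, -1]
}}

```text
t: 25.45
tcp_pos: [0.5099, 0.0648, 0.0979]
tool_rot: [0.689, 0.724, -0.002, -0.001]
force: [-9.2, -2.9, 9.3]
finger_gap: -0.002
gripper_force: 4.9
```

Request:
{"op": "servo_tool", "data": {
  "commands": [0, 0.003, 0, 0, 0, 0, -1, 0, 0.003, 0, 0, 0, 0, -1]
}}

```text
t: 25.62
tcp_pos: [0.5097, 0.0648, 0.0979]
tool_rot: [0.689, 0.725, -0.004, -0.004]
force: [-14.8, -5.0, 14.5]
finger_gap: -0.003
gripper_force: 7.6
```

```bash
python3 st.py
```

```text
t 25.6167 local -0.0498 0.0112 z 0.0979 toolyang-saw 0.06 F [-14.8  -5.   14.5] -0.0025620700027239947
```

Request:
{"op": "servo_tool", "data": {
  "commands": [0, -0.012, 0, 0, 0, 0, -1, 0, -0.04, -0.02, 0, 0, 0, -1, 0, -0.03, -0.05, 0, 0, 0, -1, 0, 0, -0.06, 0, 0, 0, -1, 0, 0, -0.07, 0, 0, 0, -1, 0, 0, 0, -0.018, 0, 0, -1, 0, 0, 0, -0.018, 0, 0, -1, 0, 0, 0, -0.018, 0, 0, -1, 0, 0, 0, -0.018, 0, 0, -1, 0, 0, 0, -0.018, 0, 0, -1, 0, 0, 0, -0.018, 0, 0, -1, 0, 0, 0, -0.017, 0, 0, -1]
}}

```text
t: 26.62
tcp_pos: [0.4787, 0.0812, 0.1996]
tool_rot: [0.656, 0.703, 0.216, 0.169]
force: [-0.2, -0.2, 0.2]
finger_gap: 0.004
gripper_force: 0.0
```

```bash
python3 st.py; python3 - <<'E'
from lin import *
t=manip.sense();print(R.from_quat(t['tool_rot']).as_matrix().round(3).tolist(),t['q'].round(2))
w=snap('wrist','w12.png');p=snap('top','t12.png')
for n,P in(('w',w),('t',p)):
    cs=proj(P,[[q[0]+C*x-S*y,q[1]+S*x+C*y,.15] for x,y in ((-.04,.088),(0,.088),(-.04,-.072),(0,-.072))]);print(n,cs.round(1).tolist())
g=cv2.cvtColor(w['img'],cv2.COLOR_RGB2GRAY).astype(float)
ch=lambda r:''.join('#' if v<50 else '+' if v<100 else '-' if v<130 else 'o' if v<155 else '.' for v in r)
a=cv2.imread('pics/w12.png');b=cv2.imread('pics/t12.png')[130:240,160:310]
cv2.imwrite('pics/c12.png',np.hstack([cv2.resize(a,(400,300)),cv2.resize(b,(400,300))]))
E
```

```text
t 26.6167 local -0.08 0.0292 z 0.1996 toolyang-saw 0.34 F [-0.2 -0.2  0.2] 0.0036214103970182757
t 26.6167 local -0.08 0.0292 z 0.1996 toolyang-saw 0.34 F [-0.2 -0.2  0.2] 0.0036214103970182757
[[-0.083, 0.849, 0.521], [0.995, 0.047, 0.083], [0.046, 0.526, -0.85]] [-0.19  0.23  2.22  0.83  0.24 -1.02]
w [[261.5, 131.4], [299.0, 130.8], [259.0, 302.7], [291.5, 290.1]]
t [[208.7, 193.5], [208.0, 180.3], [261.8, 190.3], [261.0, 177.1]]
```

View pics/c12.png

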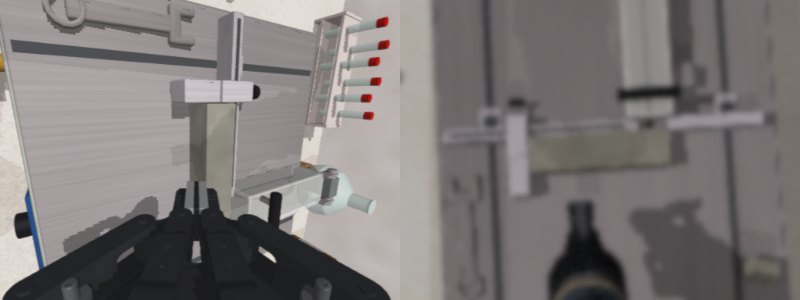

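Both views show the prism flush on the fence and butting on the stop, with the guard down. The tilt ended at about 31°, limited by the wrist, so I work out a clean pose for the diagonal push.

```bash
cat > go.py <<'E'
from st import *
import sys
def rel(phi,lx,ly,z):
    ph=np.radians(phi);ex=np.array([C,S,0]);ey=np.array([-S,C,0]);ez=np.array([0,0,1.])
    zz=np.sin(ph)*ex-np.cos(ph)*ez; M=np.c_[ey,np.cross(zz,ey),zz]
    P=np.array([q[0]+C*lx-S*ly,q[1]+S*lx+C*ly,z])
    dr=(R.from_matrix(m).inv()*R.from_matrix(M)).as_rotvec(degrees=True)/360
    print('shift share in present tool frame',(m.T@(P-X)/.5).round(4),'turn share',dr.round(4),'push dir 45 in target frame',(M.T@(ex-ez)/2**.5).round(3),'qq',t['q'].round(3))
rel(*map(float,sys.argv[1:]))
E
python3 go.py 28 -.0568 .009 .1588
```

```text
t 26.7167 local -0.0806 0.0295 z 0.199 toolyang-saw 0.22 F [-0.1  0.4 -0.4] -0.002863588300079755
shift share in present tool frame [-0.0463 -0.0017  0.0908] turn share [ 0.0098 -0.0093  0.0008] push dir 45 in target frame [0.    0.292 0.956] qq [-0.185  0.228  2.219  0.824  0.245 -1.015]
```

Request:
{"op": "servo_tool", "data": {
  "commands": [-0.0116, -0.0004, 0.0227, 0.0025, -0.0023, 0, -1, -0.0116, -0.0004, 0.0227, 0.0025, -0.0023, 0, -1, -0.0116, -0.0004, 0.0227, 0.0025, -0.0023, 0, -1, -0.0116, -0.0004, 0.0227, 0.0025, -0.0023, 0, -1, 0, 0, 0, 0, 0, 0, -1, 0, 0, 0, 0, 0, 0, -1]
}}

```text
t: 27.22
tcp_pos: [0.5026, 0.0615, 0.1586]
tool_rot: [0.666, 0.706, 0.174, 0.167]
force: [0.6, 0.2, 0.0]
finger_gap: 0.0
gripper_force: 0.0
```

```bash
python3 go.py 28 -.0568 .009 .1588
```

```text
t 27.2167 local -0.0571 0.0083 z 0.1586 toolyang-saw 0.51 F [0.6 0.2 0. ] 8.985068622452133e-05
shift share in present tool frame [ 0.0014  0.0007 -0.0001] turn share [-0.0002 -0.0002  0.0013] push dir 45 in target frame [0.    0.292 0.956] qq [-0.165  0.348  2.165  0.594  0.181 -0.784]
```

Request:
{"op": "servo_tool", "data": {
  "commands": [0, 0.0023, 0.0076, 0, 0, 0, -1, 0, 0.0023, 0.0076, 0, 0, 0, -1, 0, 0.0023, 0.0076, 0, 0, 0, -1, 0, 0.0023, 0.0076, 0, 0, 0, -1]
}}

```text
t: 27.55
tcp_pos: [0.5127, 0.0625, 0.1473]
tool_rot: [0.666, 0.705, 0.175, 0.166]
force: [-0.7, -0.5, 0.4]
finger_gap: -0.002
gripper_force: 0.0
```

Request:
{"op": "servo_tool", "data": {
  "commands": [0, 0.0018, 0.0057, 0, 0, 0, -1, 0, 0.0018, 0.0057, 0, 0, 0, -1]
}}

```text
t: 27.72
tcp_pos: [0.5169, 0.0627, 0.1428]
tool_rot: [0.667, 0.706, 0.174, 0.166]
force: [-0.0, -0.5, 0.8]
finger_gap: 0.002
gripper_force: 0.0
```

Request:
{"op": "servo_tool", "data": {
  "commands": [0, 0.0012, 0.0038, 0, 0, 0, -1, 0, 0.0012, 0.0038, 0, 0, 0, -1]
}}

```text
t: 27.88
tcp_pos: [0.5196, 0.0629, 0.1399]
tool_rot: [0.667, 0.706, 0.174, 0.166]
force: [0.3, -0.6, -0.2]
finger_gap: -0.0
gripper_force: 0.0
```

```bash
python3 st.py
```

```text
t 27.8833 local -0.0401 0.0088 z 0.1399 toolyang-saw 0.48 F [ 0.3 -0.6 -0.2] -0.00015397871729488647
```

Request:
{"op": "servo_tool", "data": {
  "commands": [0, 0.0012, 0.0038, 0, 0, 0, -1, 0, 0.0012, 0.0038, 0, 0, 0, -1, 0, 0.0012, 0.0038, 0, 0, 0, -1]
}}

```text
t: 28.13
tcp_pos: [0.5238, 0.0631, 0.1358]
tool_rot: [0.667, 0.706, 0.174, 0.166]
force: [0.2, 0.4, 1.0]
finger_gap: 0.0
gripper_force: 0.0
```

Request:
{"op": "servo_tool", "data": {
  "commands": [0, 0.0012, 0.0038, 0, 0, 0, -1, 0, 0.0012, 0.0038, 0, 0, 0, -1]
}}

```text
t: 28.3
tcp_pos: [0.5267, 0.0633, 0.133]
tool_rot: [0.667, 0.706, 0.174, 0.166]
force: [0.4, 0.8, 0.1]
finger_gap: 0.003
gripper_force: 0.0
```

Request:
{"op": "servo_tool", "data": {
  "commands": [0, 0.0012, 0.0038, 0, 0, 0, -1, 0, 0.0012, 0.0038, 0, 0, 0, -1]
}}

```text
t: 28.47
tcp_pos: [0.5295, 0.0634, 0.1302]
tool_rot: [0.667, 0.706, 0.174, 0.166]
force: [0.3, 0.0, -0.3]
finger_gap: 0.001
gripper_force: 0.0
```

```bash
python3 st.py
```

```text
t 28.4667 local -0.0301 0.0089 z 0.1302 toolyang-saw 0.48 F [ 0.3  0.  -0.3] 0.0010902197273287629
```

Request:
{"op": "servo_tool", "data": {
  "commands": [0, 0.0012, 0.0038, 0, 0, 0, -1, 0, 0.0012, 0.0038, 0, 0, 0, -1]
}}

```text
t: 28.63
tcp_pos: [0.5324, 0.0636, 0.1274]
tool_rot: [0.667, 0.706, 0.174, 0.166]
force: [-0.5, 0.4, 0.1]
finger_gap: 0.003
gripper_force: 0.0
```

Request:
{"op": "servo_tool", "data": {
  "commands": [0, 0.0012, 0.0038, 0, 0, 0, -1, 0, 0.0012, 0.0038, 0, 0, 0, -1]
}}

```text
t: 28.8
tcp_pos: [0.534, 0.0637, 0.1255]
tool_rot: [0.666, 0.705, 0.174, 0.166]
force: [-20.6, -3.6, 36.1]
finger_gap: -0.005
gripper_force: 20.7
```

Request:
{"op": "servo_tool", "data": {
  "commands": [0, 0.0012, 0.0038, 0, 0, 0, -1, 0, 0, 0, 0, 0, 0, -1]
}}

```text
t: 28.97
tcp_pos: [0.5341, 0.0637, 0.1256]
tool_rot: [0.666, 0.705, 0.175, 0.167]
force: [-19.8, -2.7, 30.9]
finger_gap: -0.001
gripper_force: 18.6
```

```bash
python3 st.py
```

```text
t 28.9667 local -0.0256 0.0089 z 0.1256 toolyang-saw 0.5 F [-19.8  -2.7  30.9] -0.0013832771304305538
```

Request:
{"op": "servo_tool", "data": {
  "commands": [0, 0.0009, -0.0003, 0, 0, 0, -1, 0, 0.0009, -0.0003, 0, 0, 0, -1, 0, 0, 0, 0, 0, 0, -1]
}}

```text
t: 29.22
tcp_pos: [0.5341, 0.0637, 0.1257]
tool_rot: [0.667, 0.705, 0.174, 0.166]
force: [-18.8, -4.3, 27.9]
finger_gap: 0.003
gripper_force: 16.9
```

```bash
python3 st.py; python3 - <<'E'
from lin import *
for n in ('wrist','side','top'):
    w=snap(n,'f_%s.png'%n);g=cv2.cvtColor(w['img'],cv2.COLOR_RGB2GRAY).astype(float)
    cs=proj(w,[[q[0]+C*x-S*y,q[1]+S*x+C*y,.15] for x,y in ((-.04,.088),(0,.088),(-.04,-.072),(0,-.072))]);print(n,cs.round(0).tolist())
    ch=lambda r:''.join('#' if v<50 else '+' if v<100 else '-' if v<130 else 'o' if v<155 else '.' for v in r)
    if n=='wrist':
        for i in range(60,300,8): print(i,ch(g[i,180:400:3]))
    if n=='top':
        for i in range(160,205): print(i,ch(g[i,180:300]))
E
```

```text
t 29.2167 local -0.0256 0.009 z 0.1257 toolyang-saw 0.49 F [-18.8  -4.3  27.9] 0.0031389060479920673
t 29.2167 local -0.0256 0.009 z 0.1257 toolyang-saw 0.49 F [-18.8  -4.3  27.9] 0.0031389060479920673
wrist [[250.0, 98.0], [316.0, 100.0], [248.0, 362.0], [299.0, 339.0]]
60 .-------.............................o......................oooooooooooooo
68 .-------............................oo......................+##-oooooooooo
76 .-------............................oo......................####+ooooooooo
84 .o------............................o......................o####-.........
92 ..------............................o......................+##+...........
100 ...-----++++++--------+++++-+++++++-+++++++---++----------o...............
108 ...-------------++++++++++o.................ooo+oo-o......................
116 ...-------------++++++-+++o................oooo+.--............ooooooooooo
124 ...-------------++++---+++o................oooo-...........ooooooooooooooo
132 ...----------...++++----+-o...................-.........oooooooooooooooooo
140 ................++++----+-o............
[... 6600 characters left out ...]
-++##############+++++++++++++++++++++++++++++------------+++--------------
200 -+-------++--++++----o.....o-++++++----------++################+++++++++++++++++++++++++++++-----------+++--------------
201 ---------++---+++----oooooo--++++-----------++##################++++++++++++++++++++++++++++++---------+++--------------
202 ---------++---+++--------------------------++####################++++++++++++++++++++++++++++++--------+++--------------
203 ---------+----+++-------------------------++######################+++++++++++++++++++++++++++++++------+++--------------
204 ------++------+++--------------o----------+#######################++++++++++++++++++++++++++++++++-----+++--------------
```

Request:
{"op": "servo_tool", "data": {
  "commands": [0, 0.0015, 0.0001, 0, 0, 0, -1, 0, 0.0015, 0.0001, 0, 0, 0, -1, 0, 0, 0, 0, 0, 0, -1, 0, 0, 0, 0, 0, 0, -1]
}}

```text
t: 29.7
tcp_pos: [0.5341, 0.0638, 0.1256]
tool_rot: [0.667, 0.706, 0.173, 0.166]
force: [-22.3, -6.2, 28.0]
finger_gap: 0.001
gripper_force: 17.5
```

```bash
python3 st.py
```

```text
t 29.7 local -0.0255 0.0091 z 0.1256 toolyang-saw 0.47 F [-22.3  -6.2  28. ] 0.0012762856763375713
```

```bash
python3 -c "
from station import manip
print(manip.sign_off())"
```

```text
the job is handed in; nothing more can be done
None
```

I handed the job in with the guard lowered onto its stop and the prism against the stop block and flush along the fence. The arm is still holding a steady push of about 36 N on the prism, down and back, at about 51° below horizontal. The wrist could tilt the tool only about 28° instead of 45°, and no verdict was returned.

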